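Index the parts carousel to the third cup and feed a dent ball into it

ROBOT

A 6-joint arm with a two-finger parallel gripper is mounted at the origin on the work surface. World frame = base frame: x ahead of the robot, y to its left, z up, the work surface at z = 0. Lengths are in m, angles in rad, forces in N, time in s.
With the tool pointing down it reaches from about 0.25 to 0.775 m from the base axis. Payload 4 kg.
Tool frame: the origin (TCP) lies between the finger pads; the fingertips stand 14 mm ahead of it and the grasp point (between the pads) lies 5 mm behind it; z points along the fingers, y is the direction in which the jaws open and shut (so a half turn about z gives the same grasp; the last joint's range is limited). The gripper opens to 94 mm and grips with 3 to 60 N. Pads are 16 mm wide; open, the fingers measure 119 mm over their backs; the gripper's body (75 mm by 177 mm) begins 78 mm behind the grasp point.
Start: joints at [-1.258, 0.087, 1.371, -0, 1.684, -0.103], TCP at [0.222, -0.503, 0.22] pointing down, gripper open.
Joint ranges: [-3.1, 3.1], [-0.76, 2.03], [0.27, 2.55], [-1.08, 4.22], [0.17, 2.65], [-2.57, 2.57]. Speed limits (rad/s): [2.79, 2.79, 3.14, 3.14, 3.14, 3.14].

INTERFACE

Orientations are given as [roll, pitch, yaw] about the fixed x, y, z axes, in that order (R = Rz(yaw) Ry(pitch) Rx(roll)).
In Python, from bench import robot, cams, spotter gives the robot as it stands.
- The arm moves only by the shell command python3 -m inch 'ROWS'. ROWS is JSON, a list of rows, each an object of numbers: "grip": the opening, from 0 (shut) to 1 (fully open); "dx", "dy", "dz": the shift along the tool's x, y, z in units of 25 mm (1.0 is 25 mm); "rx", "ry", "rz": the turn, a rotation vector about the tool's x, y, z in units of 5 degrees (1.0 is 5 degrees). A call has 1 to 12 rows; each row shifts and turns the pose as measured when the row begins, along the tool's axes as they then stand; what a row does not reach is not made up. A row lasts 1/8 s, in which the tool goes at most 62.5 mm and 10.7 degrees, less where a joint would pass 70% of its speed; a pose out of reach is approached as far as the arm can. A call is refused whole if a number of a shift passes 1 or a number of a turn 1, either way. A call with a gripper value outside its range is refused whole. The fingers move at their own pace and stop on an object; the grip force is fixed at half the most. Time passes only in rows, so rows that do not move let the fingers close. It gives the time, the measured TCP pose, the force and the opening at its end, in the units of the state.
- robot.get_obs(): the state, without advancing time (a new reading comes with each control period).
- cams.snapshot(name): name is "scene" or "top"; returns a dict with "frame" (400x640x3 uint8, red, green, blue), "intrinsics" (3x3 intrinsics, pixels), "eye" and "orientation" of the camera in the world. Camera axes: x right, y up, looking along -z (the intrinsics and any distortion apply to the point x, -y, -z); pixel columns grow to the right and rows downward; lengths in m; the calibration is good to about 2 mm. A picture is of the moment at which its call begins. There is no depth.
- robot.close_job(): hands the job in, once; it reports no verdict.
Trained networks look in a picture, given as the dict that the camera call returned (one of the last four; its "shot" number tells which), for a name from the list of things; names that differ only in an ending like _2 or _b are one class to them, and where a whole thing is asked for, a point or a joint stands for the part that bears it (a point fixed in the world has none). Each returns a list of dicts, best first, with "score" (0 to 1); they miss things now and then, are a little off and sometimes report something else, mostly with a low value. They report only what shows in the picture. A call takes as long as a camera call.
- spotter.regions_of(picture, query): "pixels" (400x640 bool, what is visible of it) and "extent" ([left, top, right, bottom] in pixels, round what is visible of it).
- spotter.place_of(picture, query): "pixel" ([column, row] in pixels: a listed point, or the origin of a listed thing).
The state is a dict: "time": time; "joint_positions": joint angles; "qvel": joint speeds; "joint_torque": joint torques, N m; "tool_pos": TCP position; "ee_rot": TCP orientation; "wrist_force": force on the tool from outside, world axes, zero at the start; "wrist_torque": the same for the moment, N m; "width": finger opening in m.
Only numpy, scipy, OpenCV 4.12 (cv2) and the standard library are available. Lean on these libraries where they do the work, as an engineer would, in place of code of your own. Each camera call takes 0.05 s, during which the arm holds its last target.

TASK

Push the carousel round gently by its posts, click by click, until the third cup, counted anticlockwise (seen from above) from the tall post, has clicked fully into its detent under the funnel, and let go of it. Then drop the steel dent ball through the funnel so that it lies in that third cup, with the carousel still clicked in. Never push the carousel or its stand hard (a click takes less than about 10 N; 20 N is too much), and leave the instrument joint, key, leak-light wand and punch alone.

Things in the scene. Friction and masses are not known exactly. Their poses are not given: they have to be found in the camera images.
- stand: Fixed grey round base plate, 244 mm across, 12 mm thick; origin at the centre of its underside, on the carousel's vertical axis. Frame: on its +x side a column (16 mm thick, 140 mm from the axis, 172 mm high) carries the white funnel; on +y the brass detent block with plunger, 100 to 180 mm from the axis, 44 mm high; the -x side (to the robot) is free for turning the carousel.
- carousel (a joint): Angle of the carousel (rad), positive anticlockwise from above, end stops at -2.9 and +1.2. In the stand's frame (angles from +x, where the funnel is) the tall post stands at joint - pi/6, first cup at joint, second at joint + pi/3, third at joint + 2 pi/3. So the third cup is under the funnel near joint = -2.09, reached from the start by turning clockwise (joint falls).
- plunger (a joint): Travel of the detent's spring plunger (m): about 0 with its roller bottomed in a notch, 0.004 on the plain rim; its round tail sticks out of the brass block. The block is clamped at an unknown place in its slot, so every cup clicks in at the same unknown offset, up to 0.15 rad (9 deg) either way, from its nominal carousel angle: the notch has to be felt.
- spout (a point): Centre of the lower end of the funnel's spout, 84 mm above the cart, 10 mm above the cup rims, 58 mm from the carousel axis. Bore 27 mm.
- funnel_mouth (a point): Centre of the funnel's open top, 172 mm above the cart; outside 96 mm across, narrowing to the spout 53 mm below.
- tall_post (a point): Centre of the top of the tall post, 106 mm above the cart. Six upright black rubber-sleeved steel posts, 10 mm thick, stand every 60 deg on the disc midway between cups, centres 97 mm from the axis; the other five are 76 mm high above the cart.
- cup3 (a point): Centre of the inner floor (34 mm across) of the third cup. Six open tin cups stand every 60 deg on the disc, 44 mm across the rim, inner floor 37 mm and rim 74 mm above the cart, centres 58 mm from the axis.
- dent_ball_center (a point): Centre of the loose polished steel dent ball, 20 mm across, 33 g. It starts resting in the top of a wooden peg (15 mm thick, 32 mm high, on a rubber foot 52 mm across and 6 mm high), its centre 41 mm above the cart.
- dent_ball: The same ball as a body (its frame rolls with it; use point dent_ball_center for its place).
- ball_peg: The fixed wooden peg with rubber foot that the ball rests on; origin at the centre of its underside.
- lower_joint: Bystander: black wooden clarinet lower joint lying on the cart, 235 mm long along its x, 32 mm thick, nickel keys on top; origin at the underside of its middle.
- side_key: Bystander: small nickel side key lying on the cart, about 65 by 30 mm, 8 mm high; origin at its underside.
- leak_wand: Bystander: brass leak-light wand lying along its x, 220 mm long, 16 mm thick; origin at the underside of its middle.
- spring_punch: Bystander: spring punch with red handle lying along its x, 130 mm long, 22 mm thick; origin at the underside of its middle.
- hub (a point): Centre of the carousel's hub top (56 mm above the cart, 28 mm across). Aluminium disc 216 mm across, top face at 34 mm. Six notches in its rim, 9 deg wide, take the detent roller. Between notches it turns with 1 to 2 N at a post and stays where left. A notch resists: about 6 to 10 N at a post to leave it; let go within 3 deg of a notch it snaps to the centre.

How it is judged:
On the way, in this order (a step that is already met when the one before it is completed fails the run):
1. the third cup is clicked in under the funnel, the carousel let go, the ball not yet in the cup (value of joint carousel between -2.32 and -1.87 rad and value of joint plunger below 0.0012 m and contact force between each of the arm, the fingers and stand below 0.1 N and distance between dent_ball_center and cup3 above 0.08 m), for 0.3 s.
2. the ball is in the funnel (horizontal distance between dent_ball_center and spout below 0.04 m and z of dent_ball_center in the frame of spout between 0.005 and 0.088 m).
At the end, for the whole second after the job is handed in: The third cup stands under the funnel (carousel joint between -2.32 and -1.87) with the detent plunger within 1.2 mm of the notch bottom; the ball lies at rest in the third cup (centre within 16 mm of the cup's axis and less than 30 mm above its floor) (value of joint carousel between -2.32 and -1.87 rad and value of joint plunger below 0.0012 m and horizontal distance between dent_ball_center and cup3 below 0.016 m and z of dent_ball_center in the frame of cup3 between 0 and 0.03 m and linear speed of dent_ball below 0.05 m/s); the robot touches nothing.
It fails at once if the carousel or its stand (with the funnel) is pushed with more than 20 N (contact force between any of the fingers, the arm and stand above 20 N).
It fails at once if a bystander is moved by more than 25 mm (distance of any of lower_joint, side_key, leak_wand, spring_punch from where it was at the start of the episode above 0.025 m).
It also fails if it takes over 67 s, if anything falls off the work surface, if the arm or the gripper's body presses on something with over 40 N, if the wrist force passes 120 N, or if a joint passes its speed limit or range.

## Working session

There is one attempt and no reset: what is moved stays moved. The work goes in short steps, Python scripts to look and compute and a shell command to move; the robot and the scene stay as the last step left them, time stands still between calls to the robot, and variables do not carry over. Pictures are saved under pics/ and viewed, and the job is handed in when it is done.

```bash
ls; mkdir -p pics; cat > h.py <<'E'
import numpy as np,cv2
from bench import robot,cams,spotter
def snap(n,f=None):
    p=cams.snapshot(n)
    if f: cv2.imwrite(f'pics/{f}.png',p['frame'][:,:,::-1])
    return p
def Rm(p):
    o=np.array(p['orientation'],float)
    if o.shape==(3,3): return o
    from scipy.spatial.transform import Rotation as R
    if o.size==3: return R.from_euler('xyz',o).as_matrix()
    raise Exception(o)
def ray(p,px):
    K=np.array(p['intrinsics']);d=np.linalg.solve(K,[px[0],px[1],1.]);d=np.array([d[0],-d[1],-d[2]])
    return np.array(p['eye']),Rm(p)@d
def at(p,px,z):
    e,d=ray(p,px);return e+d*(z-e[2])/d[2]
def tri(p,a,q,b):
    e,d=ray(p,a);f,g=ray(q,b);d/=np.linalg.norm(d);g/=np.linalg.norm(g)
    s=np.linalg.lstsq(np.c_[d,-g],f-e,rcond=None)[0]
    A=e+d*s[0];B=f+g*s[1];return (A+B)/2,np.linalg.norm(A-B)
def proj(p,X):
    c=Rm(p).T@(np.array(X)-np.array(p['eye']));c=np.array([c[0],-c[1],-c[2]]);u=np.array(p['intrinsics'])@c;return u[:2]/u[2]
E
python3 - <<'E'
from h import *
a=snap('scene','s0');b=snap('top','t0')
print(robot.get_obs())
for p in (a,b): print(p['intrinsics'],p['eye'],p['orientation'],[k for k in p])
np.set_printoptions(precision=4,suppress=True)
for q in ['stand','spout','funnel_mouth','tall_post','cup3','dent_ball_center','ball_peg','hub','plunger','lower_joint','side_key','leak_wand','spring_punch']:
    r=[spotter.place_of(p,q) for p in (a,b)]
    print(q,[[(np.round(x['pixel'],1),round(x['score'],2)) for x in y[:2]] for y in r], tri(a,r[0][0]['pixel'],b,r[1][0]['pixel']) if r[0] and r[1] else '')
E
```

```text
pics
{'time': 0.1, 'joint_positions': array([-1.25811742e+00,  8.78653658e-02,  1.37207810e+00,  1.11385718e-05,
        1.68357903e+00, -1.03100125e-01]), 'qvel': array([ 6.63692591e-04, -2.64043842e-03, -5.58810570e-03,  1.53773680e-04,
        6.21806603e-05, -1.36217720e-03]), 'joint_torque': array([ 2.11529179e-03, -3.41252160e+01, -3.03302586e+01,  7.19554257e-02,
        3.04228789e-02, -1.01752266e-04]), 'tool_pos': array([ 0.22200534, -0.5027075 ,  0.21844247]), 'ee_rot': array([-3.13967419e+00, -2.09626423e-04,  4.15780069e-01]), 'wrist_force': array([ 0.60948736, -0.28472736,  0.41538507]), 'wrist_torque': array([-0.0656833 ,  0.02368639,  0.01203015]), 'width': 0.09367429501288578}
[[376.74155484   0.         326.89404742]
 [  0.         376.74155484 194.89444191]
 [  0.           0.           1.        ]] [ 1.099563   -0.5648208   0.97437513] [ 0.7394492  -0.00634668  0.78388354] ['frame', 'intrinsics', 'eye', 'orientation', 'shot']
[[508.11811572   0.         320.24245238]
 [  0.         508.11811572 197.4710384 ]
 [  0.           0.           1.        ]] [ 0.25238082 
[... 685 characters left out ...]
ent_ball_center [[(array([247.1, 248.4]), 0.42)], [(array([396.9, 219.6]), 0.43), (array([398.1, 222.6]), 0.17)]] (array([ 0.4816, -0.2735,  0.0307]), np.float64(0.002442195252664561))
ball_peg [[(array([247. , 253.3]), 0.69)], [(array([399.7, 218.5]), 0.63)]] (array([ 0.4879, -0.283 ,  0.0206]), np.float64(0.0016644166026922361))
hub [[(array([344.7, 187.8]), 0.71)], [(array([287.6, 202.1]), 0.88)]] (array([0.5349, 0.0998, 0.0579]), np.float64(0.007736977112552603))Traceback (most recent call last):
  File "<stdin>", line 7, in <module>
ValueError: it knows: ball_peg, cup, dent_ball, dent_ball_center, funnel_mouth, hub, leak_wand, lower_joint, side_key, spout, spring_punch, stand, tall_post
```

```bash
python3 - <<'E'
from h import *
for n in('s0','t0'):
    f=cv2.imread(f'pics/{n}.png')
    x,y,w,h=(200,90,260,200) if n=='s0' else (220,110,260,180)
    cv2.imwrite(f'pics/{n}c.png',cv2.resize(f[y:y+h,x:x+w],None,fx=3,fy=3,interpolation=cv2.INTER_CUBIC))
E
```

```text
(no output)
```

View pics/s0.png

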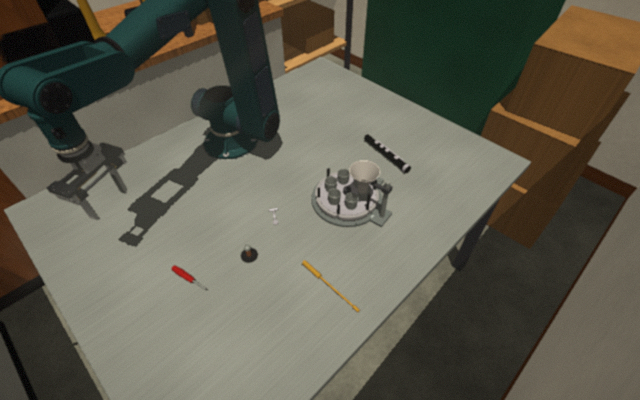

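View pics/s0c.png

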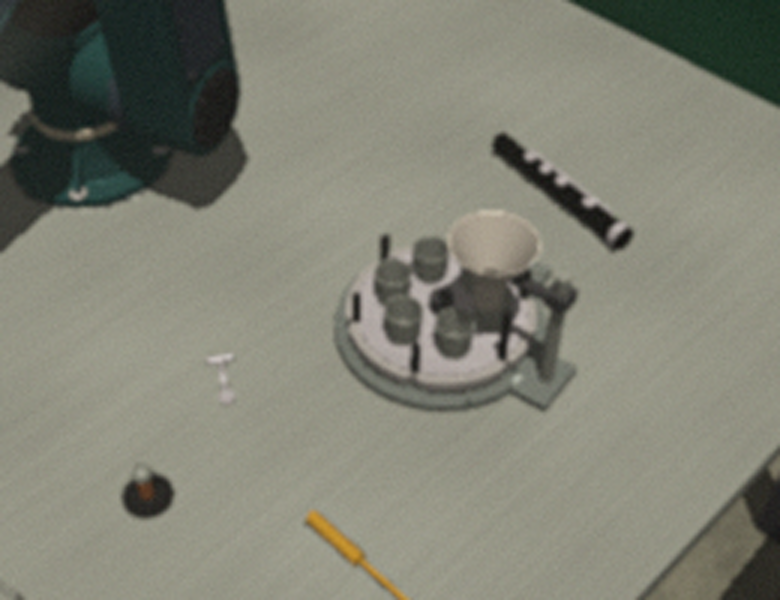

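View pics/t0.png

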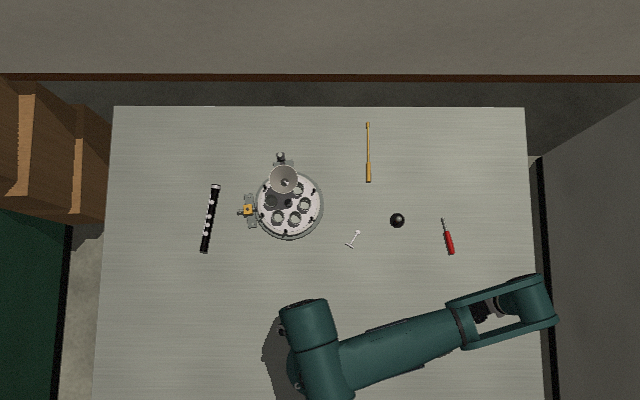

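View pics/t0c.png

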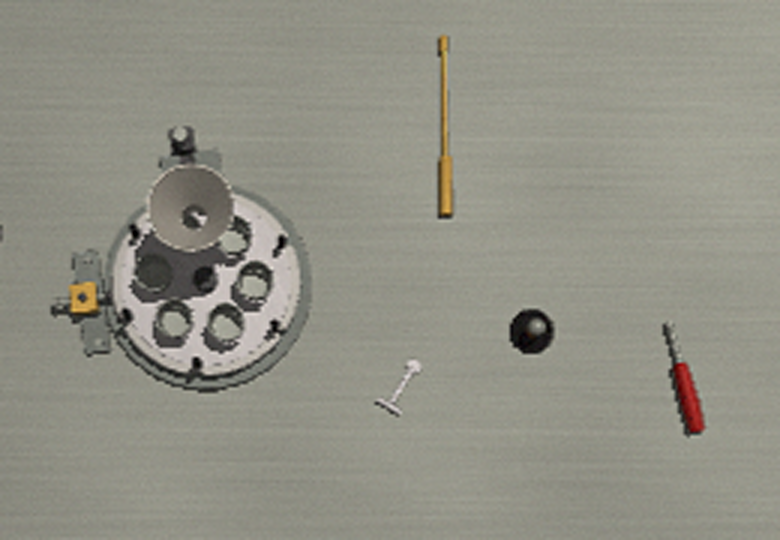

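```bash
cat >> h.py <<'E'
def model(P,cx,cy,yaw,j):
    g=lambda r,a,z:np.array([cx+r*np.cos(a+yaw),cy+r*np.sin(a+yaw),z])
    return g
def overlay(n,frame,p,cx,cy,yaw,j,roi,name,s=5):
    x,y,w,h=roi;im=cv2.resize(frame[y:y+h,x:x+w,::-1],None,fx=s,fy=s,interpolation=cv2.INTER_CUBIC)
    g=model(p,cx,cy,yaw,j)
    def pt(X):
        u=(proj(p,X)-[x,y]+.5)*s;return tuple(int(v) for v in u)
    def circ(c,r,col):
        T=np.linspace(0,2*np.pi,60);cv2.polylines(im,[np.array([pt(c+[r*np.cos(t),r*np.sin(t),0]) for t in T])],True,col,1)
    O=np.array([cx,cy,0]);circ(O+[0,0,.012],.122,(0,255,0));circ(O+[0,0,.034],.108,(255,255,0))
    circ(g(.058,0,.172),.048,(0,0,255))
    circ(O+[0,0,.056],.014,(255,0,255))
    for k in range(6):
        a=j-np.pi/6+k*np.pi/3;z=.106 if k==0 else .076
        cv2.line(im,pt(g(.097,a,.034)),pt(g(.097,a,z)),(0,0,255) if k==0 else (255,0,0),2)
        circ(g(.058,a+np.pi/6,.074),.022,(0,255,255) if k!=2 else (0,128,255))
    cv2.line(im,pt(g(.1,np.pi/2,.044)),pt(g(.18,np.pi/2,.044)),(0,255,0),1)
    cv2.imwrite(f'pics/{name}.png',im)
E
python3 - <<'E'
from h import *
a=snap('scene');b=snap('top')
for i,(cx,cy,yaw,j) in enumerate([(.54,.103,np.radians(7),np.radians(16))]):
    overlay('s',a['frame'],a,cx,cy,yaw,j,(300,145,110,90),'os%d'%i,7)
    overlay('t',b['frame'],b,cx,cy,yaw,j,(230,145,110,105),'ot%d'%i,5)
E
```

```text
(no output)
```

View pics/os0.png

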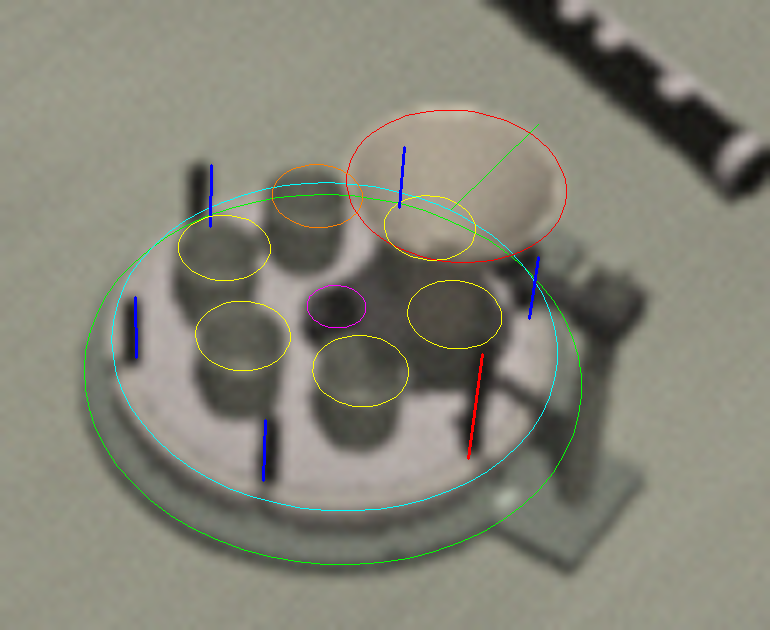

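View pics/ot0.png

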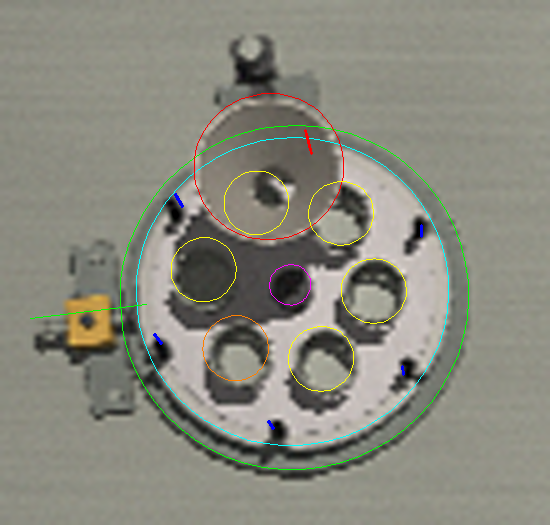

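```bash
python3 - <<'E'
from h import *
from scipy.optimize import least_squares
a=snap('scene');b=snap('top')
S=lambda u,v:np.array([u/7+300-.5,v/7+145-.5]);T=lambda u,v:np.array([u/5+230-.5,v/5+145-.5])
obs=[]
# kind, cam, pix: post k top (k*60-30)
for k,u,v in [(3,200,166),(4,130,298),(5,270,418)]: obs.append(('p',k,a,S(u,v),.076))
for k,u,v in [(3,197,215),(4,130,360),(5,268,482)]: obs.append(('p',k,a,S(u,v),.036))
for k,u,v in [(1,174,205),(2,157,345),(3,274,428),(4,406,366),(5,420,229)]: obs.append(('p',k,b,T(u,v),.072))
for k,u,v in [(2,307,183),(3,218,243),(4,240,340),(5,358,373)]: obs.append(('c',k,a,S(u,v),.074))
for k,u,v in [(1,207,268),(2,239,349),(3,322,357),(4,374,288),(5,343,212)]: obs.append(('c',k,b,T(u,v),.074))
obs+=[('f',0,a,S(457,185),.172),('f',0,b,T(270,168),.172),('h',0,a,S(336,303),.056),('h',0,b,T(290,284),.056)]
def res(x,out=False):
    cx,cy,yaw,j=x[:4];r=[]
    g=model(0,*x[:4])
    for t,k,p,u,z in obs:
        X={'p':lambda:g(.097,j-np.pi/6+k*np.pi/3,z),'c':lambda:g(.058,j+k*np.pi/3,z),'f':lambda:g(.058,0,z),'h':lambda:g(0,0,z)}[t]()
        e=proj(p,X)-u+(x[4:6] if p is a else x[6:8])
        r.append(e)
    if out:
        for o,e in zip(obs,r):print(o[0],o[1],'s' if o[2] is a else 't',e.round(2))
    return np.r_[np.ravel(r),x[4:]/1.]
s=least_squares(res,[.54,.103,.12,.28,0,0,0,0],loss='soft_l1')
print(s.x[:2],np.degrees(s.x[2:4]),s.x[4:]);res(s.x,True)
x=s.x
overlay('s',a['frame'],a,*x[:4],(300,145,110,90),'os1',7)
overlay('t',b['frame'],b,*x[:4],(230,145,110,105),'ot1',5)
E
```

```text
[0.53866468 0.10216119] [ 7.19429426 17.6979557 ] [-0.20993993 -0.28714802 -0.08881757 -0.05200284]
p 3 s [ 0.26 -0.02]
p 4 s [0.23 0.27]
p 5 s [-0.35  0.33]
p 3 s [0.58 1.22]
p 4 s [ 0.35 -0.4 ]
p 5 s [-0.41 -0.71]
p 1 t [ 0.03 -0.75]
p 2 t [ 0.22 -0.63]
p 3 t [ 0.11 -0.65]
p 4 t [ 0.07 -0.25]
p 5 t [ 0.01 -1.06]
c 2 s [0.26 1.53]
c 3 s [0.06 0.66]
c 4 s [ 0.13 -0.67]
c 5 s [ 0.29 -0.78]
c 1 t [-0.59  1.24]
c 2 t [-0.05  0.49]
c 3 t [0.52 0.47]
c 4 t [0.17 0.38]
c 5 t [-0.68  0.26]
f 0 s [-0.75 -0.52]
f 0 t [-0.09  0.01]
h 0 s [-0.59  0.15]
h 0 t [0.22 0.49]
```

View pics/os1.png

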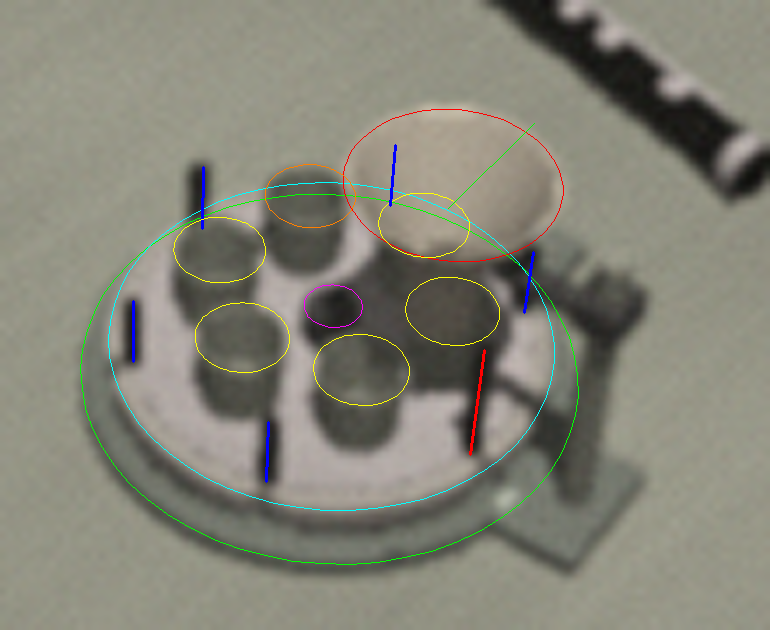

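View pics/ot1.png

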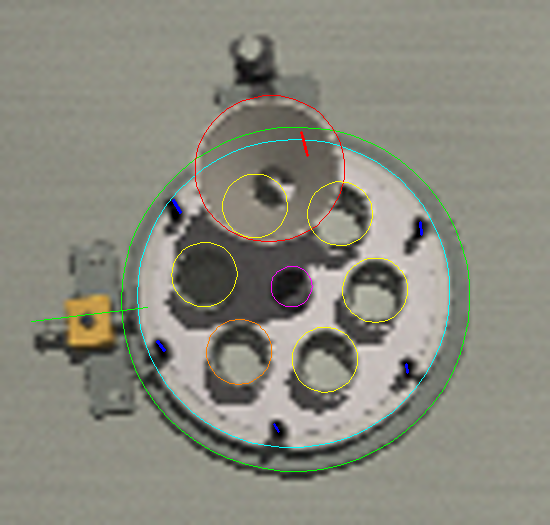

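```bash
cat >> h.py <<'E'
def go(x,y,z,yaw=None):
    o=robot.get_obs();p=o['tool_pos'];ya=o['ee_rot'][2]
    from scipy.spatial.transform import Rotation as R
    M=R.from_euler('xyz',o['ee_rot']).as_matrix()
    d=M.T@(np.array([x,y,z])-p)/.025
    print('t',round(o['time'],2),'units d',d.round(2),'rz',None if yaw is None else round((np.degrees(ya)-yaw)/5,2),'yaw',np.degrees(ya).round(1),'w',o['width'].round(4),'F',o['wrist_force'].round(2))
E
python3 -m inch '[{"grip":0,"dx":0.98,"dy":-0.75},{"grip":0,"dx":0.98,"dy":-0.75},{"grip":0,"dx":0.98,"dy":-0.75},{"grip":0,"dx":0.98,"dy":-0.75},{"grip":0,"dx":0.98,"dy":-0.75},{"grip":0,"dx":0.98,"dy":-0.75},{"grip":0,"dx":0.98,"dy":-0.75},{"grip":0,"dx":0.98,"dy":-0.75},{"grip":0,"dx":0.98,"dy":-0.75},{"grip":0,"dx":0.98,"dy":-0.75},{"grip":0,"dx":0.98,"dy":-0.75},{"grip":0,"dx":0.98,"dy":-0.75}]'
python3 - <<'E'
from h import *
go(.507,.010,.2)
E
```

```text
invalid input at $[0]: expected keys grip, dx, dy, dz, rx, ry, rz
Traceback (most recent call last):
  File "h.py", line 48, in go
    print('t',round(o['time'],2),'units d',d.round(2),'rz',None if yaw is None else round((np.degrees(ya)-yaw)/5,2),'yaw',np.degrees(ya).round(1),'w',o['width'].round(4),'F',o['wrist_force'].round(2))
                                                                                                                                                      ^^^^^^^^^^^^^^^^
AttributeError: 'float' object has no attribute 'round'
```

```bash
sed -i "s/o\['width'\].round(4)/round(o['width'],4)/" h.py
python3 -m inch '[{"grip":0,"dx":0.98,"dy":-0.75,"dz":0,"rx":0,"ry":0,"rz":0},{"grip":0,"dx":0.98,"dy":-0.75,"dz":0,"rx":0,"ry":0,"rz":0},{"grip":0,"dx":0.98,"dy":-0.75,"dz":0,"rx":0,"ry":0,"rz":0},{"grip":0,"dx":0.98,"dy":-0.75,"dz":0,"rx":0,"ry":0,"rz":0},{"grip":0,"dx":0.98,"dy":-0.75,"dz":0,"rx":0,"ry":0,"rz":0},{"grip":0,"dx":0.98,"dy":-0.75,"dz":0,"rx":0,"ry":0,"rz":0},{"grip":0,"dx":0.98,"dy":-0.75,"dz":0,"rx":0,"ry":0,"rz":0},{"grip":0,"dx":0.98,"dy":-0.75,"dz":0,"rx":0,"ry":0,"rz":0},{"grip":0,"dx":0.98,"dy":-0.75,"dz":0,"rx":0,"ry":0,"rz":0},{"grip":0,"dx":0.98,"dy":-0.75,"dz":0,"rx":0,"ry":0,"rz":0},{"grip":0,"dx":0.98,"dy":-0.75,"dz":0,"rx":0,"ry":0,"rz":0},{"grip":0,"dx":0.98,"dy":-0.75,"dz":0,"rx":0,"ry":0,"rz":0}]'
python3 - <<'E'
from h import *
go(.507,.010,.2)
E
```

```text
time: 2.6
tool_pos: [0.405, -0.1704, 0.2201]
ee_rot: [3.139, -0.002, 0.411]
wrist_force: [0.0, 0.3, 0.5]
width: 0.0007
t 2.6 units d [ 6.62 -4.99  0.8 ] rz None yaw 23.5 w 0.0007 F [0.04 0.32 0.52]
```

```bash

python3 -m inch '[{"grip":0,"dx":0.95,"dy":-0.71,"dz":0,"rx":0,"ry":0,"rz":0},{"grip":0,"dx":0.95,"dy":-0.71,"dz":0,"rx":0,"ry":0,"rz":0},{"grip":0,"dx":0.95,"dy":-0.71,"dz":0,"rx":0,"ry":0,"rz":0},{"grip":0,"dx":0.95,"dy":-0.71,"dz":0,"rx":0,"ry":0,"rz":0},{"grip":0,"dx":0.95,"dy":-0.71,"dz":0,"rx":0,"ry":0,"rz":0},{"grip":0,"dx":0.95,"dy":-0.71,"dz":0,"rx":0,"ry":0,"rz":0},{"grip":0,"dx":0.9,"dy":-0.7,"dz":0,"rx":0,"ry":0,"rz":0}]'
python3 -m inch '[{"grip":0,"dx":0,"dy":0,"dz":0,"rx":0,"ry":0,"rz":-1},{"grip":0,"dx":0,"dy":0,"dz":0,"rx":0,"ry":0,"rz":-1},{"grip":0,"dx":0,"dy":0,"dz":0,"rx":0,"ry":0,"rz":-1},{"grip":0,"dx":0,"dy":0,"dz":0,"rx":0,"ry":0,"rz":-1},{"grip":0,"dx":0,"dy":0,"dz":0,"rx":0,"ry":0,"rz":-1},{"grip":0,"dx":0,"dy":0,"dz":0,"rx":0,"ry":0,"rz":-1},{"grip":0,"dx":0,"dy":0,"dz":0,"rx":0,"ry":0,"rz":-1},{"grip":0,"dx":0,"dy":0,"dz":0,"rx":0,"ry":0,"rz":-1},{"grip":0,"dx":0,"dy":0,"dz":0,"rx":0,"ry":0,"rz":-1},{"grip":0,"dx":0,"dy":0,"dz":0,"rx":0,"ry":0,"rz":-1}]'
python3 - <<'E'
from h import *
go(.507,.010,.2,71)
E
```

```text
time: 3.48
tool_pos: [0.5098, 0.0158, 0.221]
ee_rot: [3.136, -0.004, 0.411]
wrist_force: [-0.4, -0.3, 0.2]
width: 0.0004
time: 4.72
tool_pos: [0.5105, 0.0185, 0.2209]
ee_rot: [3.136, 0.001, 1.318]
wrist_force: [-0.2, 1.2, 0.1]
width: 0.0008
t 4.72 units d [-0.36 -0.05  0.83] rz 0.9 yaw 75.5 w 0.0008 F [-0.25  1.23  0.05]
```

```bash

python3 -m inch '[{"grip":0,"dx":-0.2,"dy":0,"dz":0.8,"rx":0,"ry":0,"rz":0.5},{"grip":0,"dx":-0.2,"dy":0,"dz":0.8,"rx":0,"ry":0,"rz":0.4},{"grip":0,"dx":0,"dy":0,"dz":0.8,"rx":0,"ry":0,"rz":0},{"grip":0,"dx":0,"dy":0,"dz":0.8,"rx":0,"ry":0,"rz":0},{"grip":0,"dx":0,"dy":0,"dz":0.8,"rx":0,"ry":0,"rz":0},{"grip":0,"dx":0,"dy":0,"dz":0.8,"rx":0,"ry":0,"rz":0}]'
python3 - <<'E'
from h import *
go(.507,.010,.062,71)
a=snap('scene');cv2.imwrite('pics/s1.png',cv2.resize(a['frame'][140:240,280:420,::-1],None,fx=5,fy=5,interpolation=cv2.INTER_CUBIC))
E
```

```text
time: 5.48
tool_pos: [0.5105, 0.0081, 0.1005]
ee_rot: [3.129, -0.001, 1.237]
wrist_force: [0.8, -0.1, -0.3]
width: 0.0005
t 5.47 units d [ 0.03 -0.18  1.54] rz -0.02 yaw 70.9 w 0.0005 F [ 0.76 -0.07 -0.28]
```

View pics/s1.png

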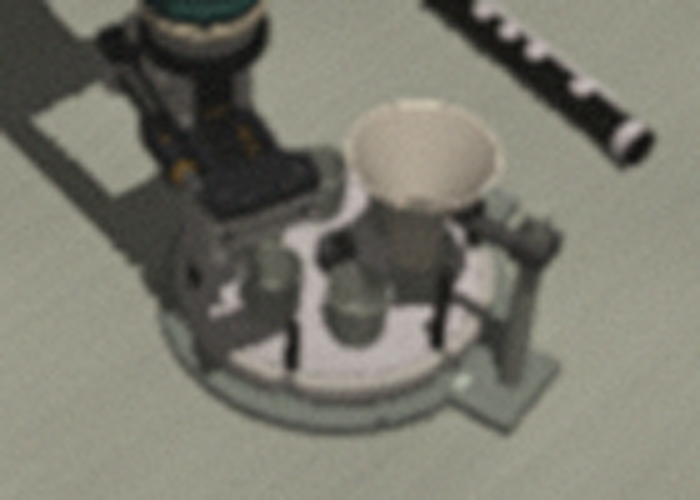

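```bash

python3 -m inch '[{"grip":0,"dx":0,"dy":-0.1,"dz":0.77,"rx":0,"ry":0,"rz":0},{"grip":0,"dx":0,"dy":-0.05,"dz":0.77,"rx":0,"ry":0,"rz":0},{"grip":0,"dx":0,"dy":0,"dz":0.05,"rx":0,"ry":0,"rz":0}]'
python3 - <<'E'
from h import *
go(.507,.010,.062,71)
E
python3 -m inch '[{"grip":0,"dx":0,"dy":-0.14,"dz":0,"rx":0,"ry":0,"rz":0.4},{"grip":0,"dx":0,"dy":-0.14,"dz":0,"rx":0,"ry":0,"rz":0.4},{"grip":0,"dx":0,"dy":-0.14,"dz":0,"rx":0,"ry":0,"rz":0.4},{"grip":0,"dx":0,"dy":-0.14,"dz":0,"rx":0,"ry":0,"rz":0.4}]'
cat >>h.py <<'E'
C=np.array([.5385,.102])
def st():
    o=robot.get_obs();p=o['tool_pos'];v=p[:2]-C;th=np.degrees(np.arctan2(v[1],v[0]))%360
    ya=np.degrees(o['ee_rot'][2]);F=o['wrist_force'];t=np.array([np.sin(np.radians(th)),-np.cos(np.radians(th))])
    print('t',round(o['time'],2),'r',np.hypot(*v).round(4),'th',th.round(2),'post',(th-10.3).round(1),'yawerr',(ya-(th-180)).round(2),'z',p[2].round(4),'Ftan',(F[:2]@t).round(2),'F',F.round(2))
E
python3 -c "
from h import *
st()"
```

```text
time: 5.9
tool_pos: [0.5053, 0.0093, 0.0571]
ee_rot: [3.134, 0.0, 1.237]
wrist_force: [0.5, -0.3, -0.0]
width: 0.0002
t 5.9 units d [ 0.05  0.06 -0.19] rz -0.02 yaw 70.9 w 0.0002 F [ 0.46 -0.3  -0.04]
time: 6.4
tool_pos: [0.4957, 0.0139, 0.0619]
ee_rot: [3.124, -0.003, 1.088]
wrist_force: [2.3, -1.5, -0.9]
width: 0.0001
t 6.4 r 0.098 th 244.09 post 233.8 yawerr -1.74 z 0.0619 Ftan -2.73 F [ 2.31 -1.48 -0.87]
```

```bash

python3 -m inch '[{"grip":0,"dx":0,"dy":-0.14,"dz":0,"rx":0,"ry":0,"rz":0.2},{"grip":0,"dx":0,"dy":-0.14,"dz":0,"rx":0,"ry":0,"rz":0.3},{"grip":0,"dx":0,"dy":-0.14,"dz":0,"rx":0,"ry":0,"rz":0.3},{"grip":0,"dx":0,"dy":-0.14,"dz":0,"rx":0,"ry":0,"rz":0.4}]'
python3 -c "
from h import *
st()"
```

```text
time: 6.9
tool_pos: [0.4851, 0.0204, 0.0642]
ee_rot: [3.119, -0.008, 0.976]
wrist_force: [1.8, -0.7, -1.3]
width: 0.0003
t 6.9 r 0.0975 th 236.79 post 226.5 yawerr -0.86 z 0.0642 Ftan -1.9 F [ 1.83 -0.67 -1.33]
```

```bash

python3 -m inch '[{"grip":0,"dx":0,"dy":-0.14,"dz":0.02,"rx":0.06,"ry":0,"rz":0.35},{"grip":0,"dx":0,"dy":-0.14,"dz":0.02,"rx":0.06,"ry":0,"rz":0.35},{"grip":0,"dx":0,"dy":-0.14,"dz":0.02,"rx":0.06,"ry":0,"rz":0.35}]'
python3 -c "
from h import *
st()"
python3 -m inch '[{"grip":0,"dx":0,"dy":-0.14,"dz":0.02,"rx":0.06,"ry":0,"rz":0.35},{"grip":0,"dx":0,"dy":-0.14,"dz":0.02,"rx":0.0,"ry":0,"rz":0.35}]'
python3 -c "
from h import *
st()"
python3 -m inch '[{"grip":0,"dx":0,"dy":-0.14,"dz":0.02,"rx":0.0,"ry":0,"rz":0.35},{"grip":0,"dx":0,"dy":-0.14,"dz":0.02,"rx":0.0,"ry":0,"rz":0.35}]'
python3 -c "
from h import *
st()"
```

```text
time: 7.28
tool_pos: [0.4764, 0.0269, 0.0635]
ee_rot: [3.135, -0.009, 0.878]
wrist_force: [-0.3, 0.0, -1.0]
width: 0.0004
t 7.28 r 0.0974 th 230.39 post 220.1 yawerr -0.06 z 0.0635 Ftan 0.29 F [-0.34  0.04 -1.03]
time: 7.52
tool_pos: [0.4722, 0.03, 0.0628]
ee_rot: [3.136, -0.009, 0.813]
wrist_force: [5.6, -7.9, -1.0]
width: 0.0007
t 7.53 r 0.0979 th 227.34 post 217.0 yawerr -0.75 z 0.0628 Ftan -9.5 F [ 5.62 -7.92 -0.98]
time: 7.78
tool_pos: [0.4704, 0.0309, 0.0629]
ee_rot: [3.124, -0.009, 0.747]
wrist_force: [3.8, -5.7, 0.2]
width: 0.0002
t 7.78 r 0.0985 th 226.22 post 215.9 yawerr -3.41 z 0.0629 Ftan -6.65 F [ 3.77 -5.68  0.19]
```

```bash

python3 -m inch '[{"grip":0,"dx":0,"dy":-0.18,"dz":0,"rx":0.05,"ry":0,"rz":0}]'
python3 -c "
from h import *
st()"
python3 -m inch '[{"grip":0,"dx":0,"dy":-0.18,"dz":0,"rx":0.05,"ry":0,"rz":0}]'
python3 -c "
from h import *
st()"
```

```text
time: 7.9
tool_pos: [0.4685, 0.0332, 0.063]
ee_rot: [3.125, -0.01, 0.745]
wrist_force: [3.5, -1.9, -2.6]
width: 0.0005
t 7.9 r 0.0982 th 224.51 post 214.2 yawerr -1.8 z 0.063 Ftan -3.83 F [ 3.53 -1.89 -2.62]
time: 8.02
tool_pos: [0.4657, 0.0366, 0.0629]
ee_rot: [3.129, -0.011, 0.744]
wrist_force: [2.4, -0.1, -1.9]
width: 0.0003
t 8.03 r 0.0978 th 221.93 post 211.6 yawerr 0.71 z 0.0629 Ftan -1.68 F [ 2.45 -0.06 -1.86]
```

```bash

python3 -m inch '[{"grip":0,"dx":0,"dy":-0.16,"dz":0,"rx":0.03,"ry":0,"rz":0.4},{"grip":0,"dx":0,"dy":-0.16,"dz":0,"rx":0.03,"ry":0,"rz":0.4},{"grip":0,"dx":0,"dy":-0.16,"dz":0.01,"rx":0.03,"ry":0,"rz":0.4},{"grip":0,"dx":0,"dy":-0.16,"dz":0.01,"rx":0.03,"ry":0,"rz":0.4},{"grip":0,"dx":0,"dy":-0.16,"dz":0.01,"rx":0.03,"ry":0,"rz":0.4},{"grip":0,"dx":0,"dy":-0.16,"dz":0.01,"rx":0.03,"ry":0,"rz":0.4}]'
python3 -c "
from h import *
st()"
```

```text
time: 8.78
tool_pos: [0.4517, 0.0574, 0.0627]
ee_rot: [-3.136, -0.015, 0.525]
wrist_force: [3.2, -1.9, -0.2]
width: 0.0002
t 8.78 r 0.0976 th 207.19 post 196.9 yawerr 2.86 z 0.0627 Ftan -3.1 F [ 3.18 -1.85 -0.2 ]
```

```bash

python3 -m inch '[{"grip":0,"dx":0,"dy":-0.16,"dz":0,"rx":0,"ry":0,"rz":0.6},{"grip":0,"dx":0,"dy":-0.16,"dz":0,"rx":0,"ry":0,"rz":0.6},{"grip":0,"dx":0,"dy":-0.16,"dz":0,"rx":0,"ry":0,"rz":0.6},{"grip":0,"dx":0,"dy":-0.16,"dz":0,"rx":0,"ry":0,"rz":0.6},{"grip":0,"dx":0,"dy":-0.16,"dz":0,"rx":0,"ry":0,"rz":0.5},{"grip":0,"dx":0,"dy":-0.16,"dz":0,"rx":0,"ry":0,"rz":0.5}]'
python3 -c "
from h import *
st()"
```

```text
time: 9.52
tool_pos: [0.4422, 0.0805, 0.0627]
ee_rot: [-3.133, -0.014, 0.215]
wrist_force: [1.4, -1.2, -0.8]
width: 0.0005
t 9.53 r 0.0987 th 192.6 post 182.3 yawerr -0.3 z 0.0627 Ftan -1.48 F [ 1.42 -1.2  -0.82]
```

```bash

python3 -m inch '[{"grip":0,"dx":0,"dy":-0.15,"dz":0,"rx":0,"ry":0,"rz":0.5},{"grip":0,"dx":0,"dy":-0.15,"dz":0,"rx":0,"ry":0,"rz":0.5},{"grip":0,"dx":0,"dy":-0.15,"dz":0,"rx":0,"ry":0,"rz":0.5},{"grip":0,"dx":0,"dy":-0.15,"dz":0,"rx":0,"ry":0,"rz":0.5}]'
python3 -c "
from h import *
st()
a=snap('top');overlay('t',a['frame'],a,*C,np.radians(7.2),np.radians(-45),(230,145,110,105),'ot2',5)"
```

```text
time: 10.02
tool_pos: [0.4394, 0.095, 0.0627]
ee_rot: [-3.134, -0.012, 0.032]
wrist_force: [2.5, -2.8, -0.7]
width: 0.0008
t 10.03 r 0.0994 th 184.02 post 173.7 yawerr -2.18 z 0.0627 Ftan -2.99 F [ 2.47 -2.82 -0.74]
```

```bash

python3 -m inch '[{"grip":0,"dx":0.04,"dy":-0.15,"dz":0,"rx":0,"ry":0,"rz":0.2},{"grip":0,"dx":0.04,"dy":-0.15,"dz":0,"rx":0,"ry":0,"rz":0.4},{"grip":0,"dx":0.04,"dy":-0.15,"dz":0,"rx":0,"ry":0,"rz":0.4},{"grip":0,"dx":0.02,"dy":-0.15,"dz":0,"rx":0,"ry":0,"rz":0.4}]'
python3 -c "
from h import *
st()"
python3 -m inch '[{"grip":0,"dx":0.02,"dy":-0.15,"dz":0,"rx":0,"ry":0,"rz":0.4},{"grip":0,"dx":0.02,"dy":-0.15,"dz":0,"rx":0,"ry":0,"rz":0.4}]'
python3 -c "
from h import *
st()"
```

```text
time: 10.58
tool_pos: [0.4397, 0.1109, 0.0626]
ee_rot: [-3.133, -0.002, -0.095]
wrist_force: [1.5, -2.4, 0.7]
width: 0.0007
t 10.57 r 0.0992 th 174.83 post 164.5 yawerr -0.29 z 0.0626 Ftan -2.24 F [ 1.5  -2.39  0.66]
time: 10.82
tool_pos: [0.4403, 0.1189, 0.0624]
ee_rot: [-3.133, 0.001, -0.168]
wrist_force: [0.0, 0.9, 0.2]
width: 0.0005
t 10.82 r 0.0996 th 170.22 post 159.9 yawerr 0.17 z 0.0624 Ftan 0.91 F [0.02 0.92 0.17]
```

```bash

python3 -m inch '[{"grip":0,"dx":0.02,"dy":-0.14,"dz":0,"rx":0,"ry":0,"rz":0.3}]'
python3 -c "
from h import *
st()"
python3 -m inch '[{"grip":0,"dx":0.02,"dy":-0.16,"dz":0,"rx":0,"ry":0,"rz":0.2}]'
python3 -c "
from h import *
st()"
python3 -m inch '[{"grip":0,"dx":0.02,"dy":-0.18,"dz":0,"rx":0,"ry":0,"rz":0.2}]'
python3 -c "
from h import *
st()"
```

```text
time: 10.95
tool_pos: [0.4407, 0.1229, 0.0621]
ee_rot: [-3.133, 0.003, -0.195]
wrist_force: [-0.7, -4.2, 0.9]
width: 0.0004
t 10.95 r 0.1 th 167.95 post 157.7 yawerr 0.88 z 0.0621 Ftan -4.24 F [-0.74 -4.18  0.87]
time: 11.08
tool_pos: [0.441, 0.1245, 0.0621]
ee_rot: [-3.14, 0.005, -0.213]
wrist_force: [-2.8, -9.0, 3.6]
width: 0.0003
t 11.07 r 0.1001 th 166.98 post 156.7 yawerr 0.82 z 0.0621 Ftan -9.37 F [-2.76 -8.98  3.62]
time: 11.2
tool_pos: [0.4418, 0.1273, 0.0622]
ee_rot: [3.139, 0.006, -0.232]
wrist_force: [-1.2, -4.1, 2.6]
width: 0.0008
t 11.2 r 0.0999 th 165.33 post 155.0 yawerr 1.4 z 0.0622 Ftan -4.25 F [-1.19 -4.08  2.58]
```

```bash

python3 -m inch '[{"grip":0,"dx":0.04,"dy":-0.15,"dz":0,"rx":0,"ry":0,"rz":0.4},{"grip":0,"dx":0.04,"dy":-0.15,"dz":0,"rx":0,"ry":0,"rz":0.4},{"grip":0,"dx":0.04,"dy":-0.15,"dz":0,"rx":0,"ry":0,"rz":0.4}]'
python3 -c "
from h import *
st()"
python3 -m inch '[{"grip":0,"dx":0,"dy":0.3,"dz":0,"rx":0,"ry":0,"rz":0},{"grip":0,"dx":-0.3,"dy":0.3,"dz":-0.6,"rx":0,"ry":0,"rz":-0.2},{"grip":0,"dx":-0.5,"dy":0.1,"dz":-0.9,"rx":0,"ry":0,"rz":-0.2},{"grip":0,"dx":-0.5,"dy":0.1,"dz":-0.4,"rx":0,"ry":0,"rz":-0.5}]'
python3 -c "
from h import *
st()
t=np.radians(226)
go(C[0]+.097*np.cos(t),C[1]+.097*np.sin(t),.1,46)
a=snap('top','t3');overlay('t',a['frame'],a,*C,np.radians(7.2),np.radians(-66),(230,145,110,105),'ot3',5)"
```

```text
time: 11.58
tool_pos: [0.4451, 0.1369, 0.0619]
ee_rot: [3.134, 0.011, -0.341]
wrist_force: [-1.7, -2.1, 2.2]
width: 0.0006
t 11.57 r 0.0996 th 159.52 post 149.2 yawerr 0.95 z 0.0619 Ftan -2.54 F [-1.69 -2.08  2.19]
time: 12.08
tool_pos: [0.4055, 0.1278, 0.1116]
ee_rot: [3.135, 0.015, -0.257]
wrist_force: [-0.3, -0.1, 0.0]
width: 0.0007
t 12.07 r 0.1355 th 169.01 post 158.7 yawerr -3.73 z 0.1116 Ftan -0.11 F [-0.3  -0.05  0.05]
t 12.07 units d [3.52 3.03 0.43] rz -12.14 yaw -14.7 w 0.0007 F [-0.3  -0.05  0.05]
```

View pics/ot3.png

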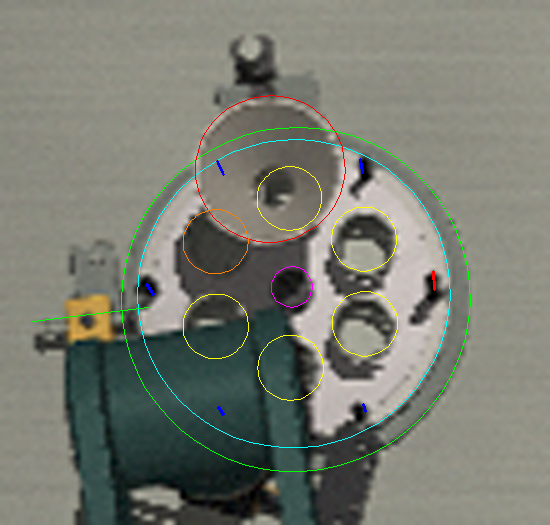

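```bash

python3 -m inch '[{"grip":0,"dx":0.88,"dy":0.76,"dz":0,"rx":0,"ry":0,"rz":0},{"grip":0,"dx":0.88,"dy":0.76,"dz":0,"rx":0,"ry":0,"rz":0},{"grip":0,"dx":0.88,"dy":0.76,"dz":0,"rx":0,"ry":0,"rz":0},{"grip":0,"dx":0.88,"dy":0.76,"dz":0,"rx":0,"ry":0,"rz":0}]'
python3 -m inch '[{"grip":0,"dx":0,"dy":0,"dz":0,"rx":0,"ry":0,"rz":-1},{"grip":0,"dx":0,"dy":0,"dz":0,"rx":0,"ry":0,"rz":-1},{"grip":0,"dx":0,"dy":0,"dz":0,"rx":0,"ry":0,"rz":-1},{"grip":0,"dx":0,"dy":0,"dz":0,"rx":0,"ry":0,"rz":-1},{"grip":0,"dx":0,"dy":0,"dz":0,"rx":0,"ry":0,"rz":-1},{"grip":0,"dx":0,"dy":0,"dz":0,"rx":0,"ry":0,"rz":-1},{"grip":0,"dx":0,"dy":0,"dz":0,"rx":0,"ry":0,"rz":-1},{"grip":0,"dx":0,"dy":0,"dz":0,"rx":0,"ry":0,"rz":-1},{"grip":0,"dx":0,"dy":0,"dz":0,"rx":0,"ry":0,"rz":-1},{"grip":0,"dx":0,"dy":0,"dz":0,"rx":0,"ry":0,"rz":-1},{"grip":0,"dx":0,"dy":0,"dz":0,"rx":0,"ry":0,"rz":-1},{"grip":0,"dx":0,"dy":0,"dz":0,"rx":0,"ry":0,"rz":-1}]'
python3 -c "
from h import *
st()
t=np.radians(226)
go(C[0]+.097*np.cos(t),C[1]+.097*np.sin(t),.062,46)"
```

```text
time: 12.62
tool_pos: [0.4701, 0.0318, 0.1125]
ee_rot: [3.138, 0.013, -0.247]
wrist_force: [0.2, -0.1, -0.7]
width: 0.0005
time: 14.12
tool_pos: [0.4653, 0.03, 0.1097]
ee_rot: [-3.127, 0.011, 0.841]
wrist_force: [0.6, 0.1, -0.3]
width: 0.0004
t 14.12 r 0.1026 th 224.54 post 214.2 yawerr 3.64 z 0.1097 Ftan -0.38 F [ 0.61  0.07 -0.29]
t 14.12 units d [0.24 0.14 1.9 ] rz 0.44 yaw 48.2 w 0.0004 F [ 0.61  0.07 -0.29]
```

```bash

python3 -m inch '[{"grip":0,"dx":0.24,"dy":0.25,"dz":0.1,"rx":0,"ry":0,"rz":0.3},{"grip":0,"dx":0,"dy":0,"dz":0.6,"rx":0,"ry":0,"rz":0},{"grip":0,"dx":0,"dy":0,"dz":0.6,"rx":0,"ry":0,"rz":0},{"grip":0,"dx":0,"dy":0,"dz":0.5,"rx":0,"ry":0,"rz":0},{"grip":0,"dx":0,"dy":0,"dz":0,"rx":0,"ry":0,"rz":0}]'
python3 -c "
from h import *
st()"
```

```text
time: 14.75
tool_pos: [0.4717, 0.0305, 0.0594]
ee_rot: [-3.125, 0.014, 0.811]
wrist_force: [0.1, 0.6, 0.8]
width: 0.0004
t 14.75 r 0.0978 th 226.97 post 216.7 yawerr -0.53 z 0.0594 Ftan 0.32 F [0.12 0.61 0.83]
```

```bash

python3 -m inch '[{"grip":0,"dx":0,"dy":-0.16,"dz":-0.02,"rx":0,"ry":0,"rz":0.45},{"grip":0,"dx":0,"dy":-0.16,"dz":-0.02,"rx":0,"ry":0,"rz":0.45},{"grip":0,"dx":0,"dy":-0.16,"dz":-0.02,"rx":0,"ry":0,"rz":0.45},{"grip":0,"dx":0,"dy":-0.16,"dz":0,"rx":0,"ry":0,"rz":0.45},{"grip":0,"dx":0,"dy":-0.16,"dz":0,"rx":0,"ry":0,"rz":0.45},{"grip":0,"dx":0,"dy":-0.16,"dz":0,"rx":0,"ry":0,"rz":0.45},{"grip":0,"dx":0,"dy":-0.16,"dz":0,"rx":0,"ry":0,"rz":0.45},{"grip":0,"dx":0.02,"dy":-0.16,"dz":0,"rx":0,"ry":0,"rz":0.45}]'
python3 -c "
from h import *
st()"
```

```text
time: 15.75
tool_pos: [0.4539, 0.0525, 0.0617]
ee_rot: [-3.14, 0.019, 0.484]
wrist_force: [-0.5, -1.6, 0.5]
width: 0.0004
t 15.75 r 0.098 th 210.32 post 200.0 yawerr -2.59 z 0.0617 Ftan -1.12 F [-0.52 -1.59  0.45]
```

```bash

python3 -m inch '[{"grip":0,"dx":0.02,"dy":-0.16,"dz":0,"rx":0,"ry":0,"rz":0.35},{"grip":0,"dx":0.02,"dy":-0.16,"dz":0,"rx":0,"ry":0,"rz":0.35},{"grip":0,"dx":0.02,"dy":-0.16,"dz":0,"rx":0,"ry":0,"rz":0.35},{"grip":0,"dx":0.02,"dy":-0.16,"dz":0,"rx":0,"ry":0,"rz":0.45},{"grip":0,"dx":0.02,"dy":-0.16,"dz":0,"rx":0,"ry":0,"rz":0.45},{"grip":0,"dx":0.02,"dy":-0.16,"dz":0,"rx":0,"ry":0,"rz":0.45},{"grip":0,"dx":0.02,"dy":-0.16,"dz":0,"rx":0,"ry":0,"rz":0.45},{"grip":0,"dx":0.02,"dy":-0.16,"dz":0,"rx":0,"ry":0,"rz":0.45}]'
python3 -c "
from h import *
st()"
```

```text
time: 16.75
tool_pos: [0.4443, 0.0773, 0.0621]
ee_rot: [3.122, 0.025, 0.184]
wrist_force: [-1.0, -2.6, 0.0]
width: 0.0006
t 16.75 r 0.0974 th 194.71 post 184.4 yawerr -4.15 z 0.0621 Ftan -2.23 F [-0.95 -2.55  0.03]
```

```bash

python3 -m inch '[{"grip":0,"dx":0.01,"dy":-0.16,"dz":0,"rx":0.1,"ry":0,"rz":0.2},{"grip":0,"dx":0.01,"dy":-0.16,"dz":0,"rx":0.1,"ry":0,"rz":0.2},{"grip":0,"dx":0.01,"dy":-0.16,"dz":0,"rx":0,"ry":0,"rz":0.3},{"grip":0,"dx":0.01,"dy":-0.16,"dz":0,"rx":0,"ry":0,"rz":0.4},{"grip":0,"dx":0.02,"dy":-0.16,"dz":0,"rx":0,"ry":0,"rz":0.4},{"grip":0,"dx":0.02,"dy":-0.16,"dz":0,"rx":0,"ry":0,"rz":0.4},{"grip":0,"dx":0.02,"dy":-0.16,"dz":0,"rx":0,"ry":0,"rz":0.4}]'
python3 -c "
from h import *
st()"
```

```text
time: 17.62
tool_pos: [0.4423, 0.1054, 0.0619]
ee_rot: [3.133, 0.028, -0.028]
wrist_force: [-0.7, -1.3, 0.6]
width: 0.0003
t 17.62 r 0.0963 th 178.0 post 167.7 yawerr 0.42 z 0.0619 Ftan -1.29 F [-0.7  -1.26  0.63]
```

```bash

python3 -m inch '[{"grip":0,"dx":0,"dy":-0.14,"dz":0,"rx":0,"ry":0,"rz":0.35},{"grip":0,"dx":0,"dy":-0.13,"dz":0,"rx":0,"ry":0,"rz":0.35}]'
python3 -c "
from h import *
st()"
python3 -m inch '[{"grip":0,"dx":0,"dy":-0.12,"dz":0,"rx":0,"ry":0,"rz":0.3}]'
python3 -c "
from h import *
st()"
```

```text
time: 17.88
tool_pos: [0.4428, 0.1126, 0.0619]
ee_rot: [3.131, 0.026, -0.092]
wrist_force: [0.2, -2.3, -1.0]
width: 0.0005
t 17.88 r 0.0963 th 173.66 post 163.4 yawerr 1.06 z 0.0619 Ftan -2.24 F [ 0.17 -2.27 -1.02]
time: 18.0
tool_pos: [0.4433, 0.1161, 0.062]
ee_rot: [3.131, 0.025, -0.12]
wrist_force: [0.8, -0.9, -0.6]
width: 0.0004
t 18.0 r 0.0962 th 171.59 post 161.3 yawerr 1.54 z 0.062 Ftan -0.74 F [ 0.77 -0.86 -0.62]
```

```bash

python3 -m inch '[{"grip":0,"dx":0,"dy":-0.06,"dz":0,"rx":0,"ry":0,"rz":0.2}]'
python3 -c "
from h import *
st()"
python3 -m inch '[{"grip":0,"dx":0,"dy":-0.04,"dz":0,"rx":0,"ry":0,"rz":0.1}]'
python3 -c "
from h import *
st()"
```

```text
time: 18.12
tool_pos: [0.4438, 0.1184, 0.0622]
ee_rot: [3.132, 0.025, -0.138]
wrist_force: [0.6, 0.1, 0.1]
width: 0.0006
t 18.12 r 0.0961 th 170.17 post 159.9 yawerr 1.9 z 0.0622 Ftan 0.2 F [0.57 0.1  0.08]
time: 18.25
tool_pos: [0.4441, 0.12, 0.0624]
ee_rot: [3.133, 0.024, -0.148]
wrist_force: [0.4, 0.2, -0.5]
width: 0.0004
t 18.25 r 0.0961 th 169.23 post 158.9 yawerr 2.31 z 0.0624 Ftan 0.25 F [ 0.38  0.18 -0.55]
```

```bash

python3 -m inch '[{"grip":0,"dx":0,"dy":0.3,"dz":0,"rx":0,"ry":0,"rz":0},{"grip":0,"dx":-0.3,"dy":0.3,"dz":-0.6,"rx":0,"ry":0,"rz":0},{"grip":0,"dx":-0.5,"dy":0.6,"dz":-1,"rx":0,"ry":0,"rz":0},{"grip":0,"dx":-0.5,"dy":1,"dz":-1,"rx":0,"ry":0,"rz":0},{"grip":0.5,"dx":-0.4,"dy":1,"dz":-1,"rx":0,"ry":0,"rz":0},{"grip":0.5,"dx":-0.3,"dy":1,"dz":-0.6,"rx":0,"ry":0,"rz":0},{"grip":0.5,"dx":0,"dy":1,"dz":0,"rx":0,"ry":0,"rz":0},{"grip":0.5,"dx":0,"dy":1,"dz":0,"rx":0,"ry":0,"rz":0}]'
python3 -c "
from h import *
st()
b=snap('top','t4');a=snap('scene','s4')
for p,n in((b,'t'),(a,'s')):
    overlay(n,p['frame'],p,*C,np.radians(7.2),np.radians(-120),(230,145,110,105) if n=='t' else (300,145,110,90),'o'+n+'4',6)
r=[spotter.place_of(p,'dent_ball_center')[0] for p in(a,b)];g=[spotter.regions_of(p,'dent_ball')[0] for p in(a,b)]
print(r,[x['extent'] for x in g],[x['score'] for x in g])
print(tri(a,r[0]['pixel'],b,r[1]['pixel']))
c=[np.argwhere(x['pixels']).mean(0)[::-1] for x in g];print(c,tri(a,c[0],b,c[1]))
q=[spotter.regions_of(p,'ball_peg')[0] for p in(a,b)];c=[np.argwhere(x['pixels']).mean(0)[::-1] for x in q];print(c,[x['extent'] for x in q],at(a,c[0],.006),at(b,c[1],.006))
cv2.imwrite('pics/bs.png',cv2.resize(a['frame'][225:275,215:280,::-1],None,fx=9,fy=9,interpolation=cv2.INTER_CUBIC))
cv2.imwrite('pics/bt.png',cv2.resize(b['frame'][200:240,375:425,::-1],None,fx=10,fy=10,interpolation=cv2.INTER_CUBIC))
"
```

```text
time: 19.25
tool_pos: [0.3703, -0.0309, 0.1808]
ee_rot: [3.133, 0.015, -0.146]
wrist_force: [0.6, -0.4, -0.2]
width: 0.037
t 19.25 r 0.2143 th 218.31 post 208.0 yawerr -46.68 z 0.1808 Ftan -0.74 F [ 0.62 -0.45 -0.16]Traceback (most recent call last):
  File "<string>", line 7, in <module>
    r=[spotter.place_of(p,'dent_ball_center')[0] for p in(a,b)];g=[spotter.regions_of(p,'dent_ball')[0] for p in(a,b)]
                                                                   ~~~~~~~~~~~~~~~~~~~~~~~~~~~~~~~~~^^^
IndexError: list index out of range
```

View pics/ot4.png

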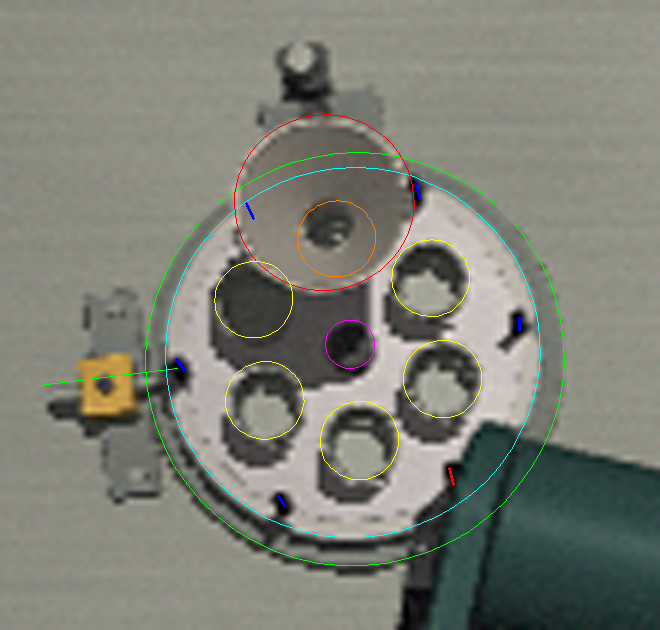

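View pics/os4.png

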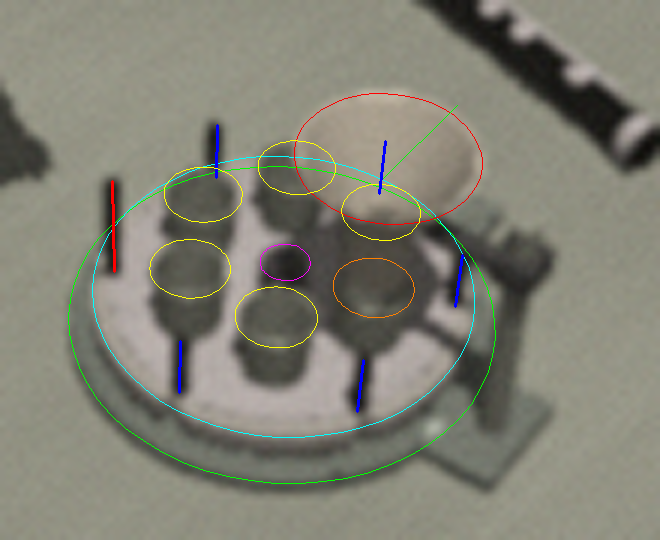

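```bash

python3 -c "
from h import *
b=snap('top');a=snap('scene')
for q in ['dent_ball_center','dent_ball','ball_peg']:
  for p,n in((a,'s'),(b,'t')):
    print(q,n,[(np.round(x['pixel'],1),round(x['score'],2)) for x in spotter.place_of(p,q)],[(x['extent'],round(x['score'],2),np.argwhere(x['pixels']).mean(0)[::-1].round(1)) for x in spotter.regions_of(p,q)])
cv2.imwrite('pics/bs.png',cv2.resize(a['frame'][225:275,215:280,::-1],None,fx=9,fy=9,interpolation=cv2.INTER_CUBIC))
cv2.imwrite('pics/bt.png',cv2.resize(b['frame'][200:240,375:425,::-1],None,fx=10,fy=10,interpolation=cv2.INTER_CUBIC))
"
```

```text
dent_ball_center s [(array([245.4, 246.3]), 0.52)] []
dent_ball_center t [(array([401.2, 222.1]), 0.56)] []
dent_ball s [(array([246.7, 251.4]), 0.61), (array([359.7, 201.1]), 0.35)] []
dent_ball t [(array([401.3, 218.3]), 0.5)] [([241.6, 149.8, 325.8, 241.8], 0.68, array([283.8, 200.6]))]
ball_peg s [(array([247.8, 254.9]), 0.45)] [([240.4, 246.5, 258.1, 258.9], 0.73, array([248.9, 254.9]))]
ball_peg t [(array([398. , 217.3]), 0.55)] []
```

View pics/bs.png

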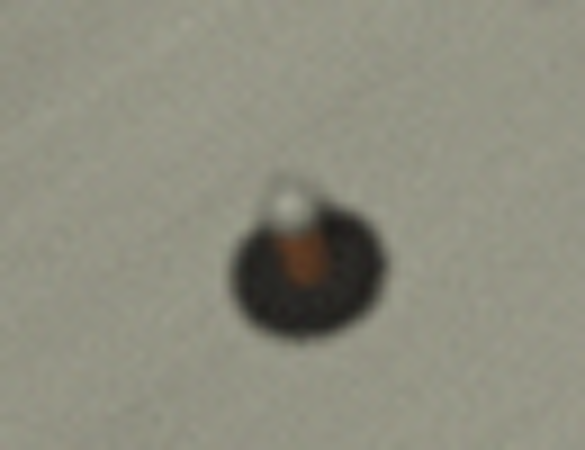

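View pics/bt.png

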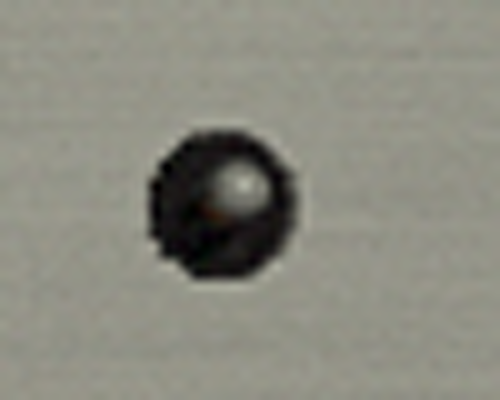

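```bash

python3 -c "
from h import *
b=snap('top');a=snap('scene')
print(tri(a,(246.9,246.9),b,(398.5,218.0)),at(a,(246.9,246.9),.041),at(b,(398.5,218.0),.041))
print(tri(a,(248.7,254.7),b,(396.8,220)),at(a,(248.7,254.7),.005),at(b,(396.8,220),.005))
go(.4845,-.276,.13,0)
"
```

```text
(array([ 0.48578716, -0.2760217 ,  0.04511023]), np.float64(0.00032944680035153375)) [ 0.48298217 -0.27488363  0.041     ] [ 0.48642621 -0.27650994  0.041     ]
(array([ 0.4845375 , -0.27635551,  0.00259983]), np.float64(0.00010968514867854984)) [ 0.48602679 -0.2771141   0.005     ] [ 0.48424864 -0.27594707  0.005     ]
t 20.3 units d [5.96 9.07 1.94] rz -1.67 yaw -8.3 w 0.0468 F [-1.19 -0.85 -0.85]
```

```bash

python3 -m inch '[{"grip":0.6,"dx":0.6,"dy":0.91,"dz":0,"rx":0,"ry":0,"rz":0},{"grip":0.6,"dx":0.6,"dy":0.91,"dz":0,"rx":0,"ry":0,"rz":0},{"grip":0.6,"dx":0.6,"dy":0.91,"dz":0,"rx":0,"ry":0,"rz":0},{"grip":0.6,"dx":0.6,"dy":0.91,"dz":0,"rx":0,"ry":0,"rz":0},{"grip":0.6,"dx":0.6,"dy":0.91,"dz":0,"rx":0,"ry":0,"rz":0},{"grip":0.6,"dx":0.6,"dy":0.91,"dz":0.2,"rx":0,"ry":0,"rz":0},{"grip":0.6,"dx":0.6,"dy":0.91,"dz":0.4,"rx":0,"ry":0,"rz":0},{"grip":0.6,"dx":0.6,"dy":0.91,"dz":0.4,"rx":0,"ry":0,"rz":0},{"grip":0.6,"dx":0.6,"dy":0.91,"dz":0.4,"rx":0,"ry":0,"rz":0},{"grip":0.6,"dx":0.5,"dy":0.8,"dz":0.4,"rx":0,"ry":0,"rz":0},{"grip":0.6,"dx":0,"dy":0,"dz":0,"rx":0,"ry":0,"rz":0}]'
python3 -c "
from h import *
go(.485,-.276,.036,0)
print(robot.get_obs()['ee_rot'])
"
```

```text
time: 21.68
tool_pos: [0.4874, -0.282, 0.1319]
ee_rot: [3.134, 0.017, -0.145]
wrist_force: [0.2, -0.2, -0.0]
width: 0.0564
t 21.68 units d [-0.07 -0.25  3.84] rz -1.67 yaw -8.3 w 0.0564 F [ 0.24 -0.22 -0.01]
[ 3.1341747   0.01682426 -0.1454871 ]
```

```bash

python3 -m inch '[{"grip":0.6,"dx":-0.07,"dy":-0.25,"dz":0.4,"rx":0.08,"ry":0.19,"rz":0},{"grip":0.6,"dx":0,"dy":0,"dz":0.8,"rx":0,"ry":0,"rz":0},{"grip":0.6,"dx":0,"dy":0,"dz":0.8,"rx":0,"ry":0,"rz":0},{"grip":0.6,"dx":0,"dy":0,"dz":0.3,"rx":0,"ry":0,"rz":0},{"grip":0.6,"dx":0,"dy":0,"dz":0,"rx":0,"ry":0,"rz":0}]'
python3 -c "
from h import *
go(.485,-.276,.036,0)
print(robot.get_obs()['ee_rot'])
p=snap('top');cv2.imwrite('pics/g1.png',cv2.resize(p['frame'][190:250,360:440,::-1],None,fx=8,fy=8,interpolation=cv2.INTER_CUBIC))
p=snap('scene');cv2.imwrite('pics/g2.png',cv2.resize(p['frame'][210:270,205:285,::-1],None,fx=8,fy=8,interpolation=cv2.INTER_CUBIC))
"
```

```text
time: 22.3
tool_pos: [0.4855, -0.2705, 0.0739]
ee_rot: [-3.14, -0.004, -0.143]
wrist_force: [0.2, 0.3, 0.2]
width: 0.0568
t 22.3 units d [0.01 0.22 1.51] rz -1.63 yaw -8.2 w 0.0568 F [0.18 0.34 0.22]
[-3.13982559 -0.0035906  -0.14256601]
```

View pics/g2.png

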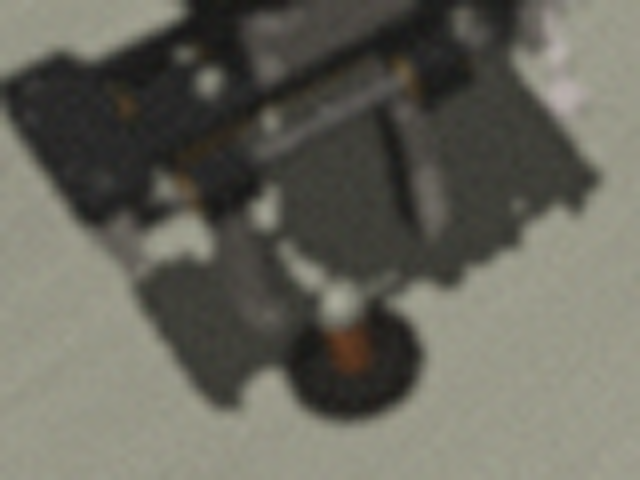

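```bash

python3 -m inch '[{"grip":0.6,"dx":0,"dy":0.22,"dz":0.5,"rx":0,"ry":0,"rz":0},{"grip":0.6,"dx":0,"dy":0,"dz":0.6,"rx":0,"ry":0,"rz":0},{"grip":0.6,"dx":0,"dy":0,"dz":0.35,"rx":0,"ry":0,"rz":0},{"grip":0.6,"dx":0,"dy":0,"dz":0,"rx":0,"ry":0,"rz":0}]'
python3 -c "
from h import *
go(.485,-.276,.036,0)
p=snap('top');cv2.imwrite('pics/g3.png',cv2.resize(p['frame'][190:250,360:440,::-1],None,fx=8,fy=8,interpolation=cv2.INTER_CUBIC))
p=snap('scene');cv2.imwrite('pics/g4.png',cv2.resize(p['frame'][210:270,205:285,::-1],None,fx=8,fy=8,interpolation=cv2.INTER_CUBIC))
"
```

```text
time: 22.9
tool_pos: [0.4859, -0.2775, 0.0369]
ee_rot: [-3.141, -0.007, -0.143]
wrist_force: [0.0, 0.1, -0.2]
width: 0.0565
t 22.9 units d [-0.05 -0.06  0.04] rz -1.64 yaw -8.2 w 0.0565 F [ 0.05  0.06 -0.15]
```

View pics/g4.png

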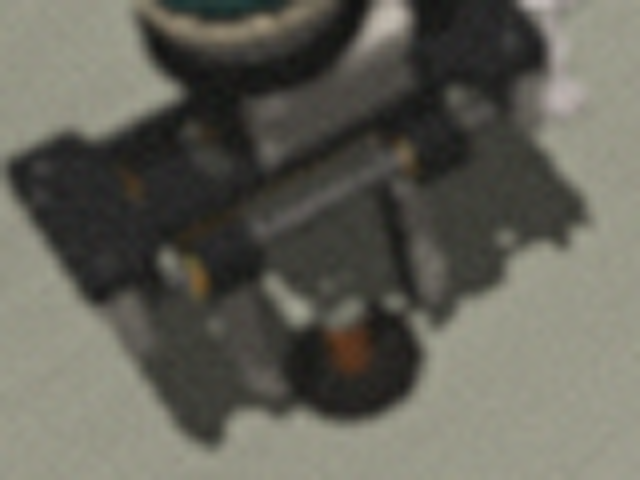

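```bash

python3 -m inch '[{"grip":0.3,"dx":-0.04,"dy":-0.05,"dz":0.03,"rx":0,"ry":0,"rz":0},{"grip":0.28,"dx":0,"dy":0,"dz":0,"rx":0,"ry":0,"rz":0},{"grip":0,"dx":0,"dy":0,"dz":0,"rx":0,"ry":0,"rz":0},{"grip":0,"dx":0,"dy":0,"dz":0,"rx":0,"ry":0,"rz":0},{"grip":0,"dx":0,"dy":0,"dz":0,"rx":0,"ry":0,"rz":0}]'
python3 -m inch '[{"grip":0,"dx":0,"dy":0,"dz":-0.3,"rx":0,"ry":0,"rz":0},{"grip":0,"dx":0,"dy":0,"dz":-0.6,"rx":0,"ry":0,"rz":0},{"grip":0,"dx":0,"dy":0,"dz":-0.8,"rx":0,"ry":0,"rz":0},{"grip":0,"dx":0,"dy":0,"dz":-0.8,"rx":0,"ry":0,"rz":0},{"grip":0,"dx":0,"dy":0,"dz":-0.8,"rx":0,"ry":0,"rz":0},{"grip":0,"dx":0,"dy":0,"dz":-0.8,"rx":0,"ry":0,"rz":0}]'
python3 -c "
from h import *
y=np.radians(7.2);go(C[0]+.058*np.cos(y),C[1]+.058*np.sin(y),.215,0)
p=snap('scene');cv2.imwrite('pics/g5.png',cv2.resize(p['frame'][190:270,190:290,::-1],None,fx=7,fy=7,interpolation=cv2.INTER_CUBIC))
"
```

```text
time: 23.62
tool_pos: [0.4867, -0.2767, 0.0389]
ee_rot: [3.14, -0.011, -0.143]
wrist_force: [-0.4, 0.8, 0.6]
width: 0.0182
time: 24.38
tool_pos: [0.4852, -0.2765, 0.1478]
ee_rot: [3.139, -0.011, -0.143]
wrist_force: [0.6, -0.3, 0.0]
width: 0.0184
t 24.38 units d [  2.22 -15.9   -2.7 ] rz -1.64 yaw -8.2 w 0.0184 F [ 0.61 -0.31  0.04]
```

View pics/g5.png

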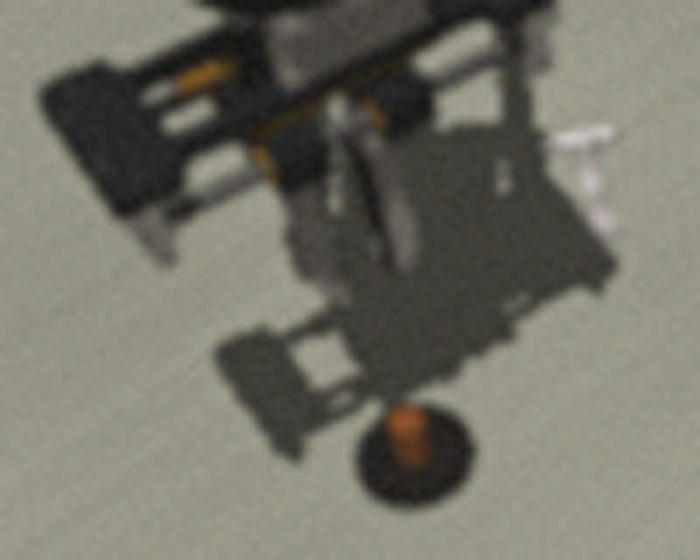

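```bash

python3 -m inch '[{"grip":0,"dx":0.14,"dy":-0.95,"dz":-0.7,"rx":0,"ry":0.12,"rz":0},{"grip":0,"dx":0.14,"dy":-0.95,"dz":-0.7,"rx":0,"ry":0,"rz":0},{"grip":0,"dx":0.14,"dy":-0.95,"dz":-0.7,"rx":0,"ry":0,"rz":0},{"grip":0,"dx":0.14,"dy":-0.95,"dz":-0.7,"rx":0,"ry":0,"rz":0},{"grip":0,"dx":0.14,"dy":-0.95,"dz":0,"rx":0,"ry":0,"rz":0},{"grip":0,"dx":0.14,"dy":-0.95,"dz":0,"rx":0,"ry":0,"rz":0},{"grip":0,"dx":0.14,"dy":-0.95,"dz":0,"rx":0,"ry":0,"rz":0},{"grip":0,"dx":0.14,"dy":-0.95,"dz":0,"rx":0,"ry":0,"rz":0},{"grip":0,"dx":0.14,"dy":-0.95,"dz":0,"rx":0,"ry":0,"rz":0},{"grip":0,"dx":0.14,"dy":-0.95,"dz":0,"rx":0,"ry":0,"rz":0}]'
python3 -c "
from h import *
y=np.radians(7.2);go(C[0]+.058*np.cos(y),C[1]+.058*np.sin(y),.215,0)
"
```

```text
time: 25.68
tool_pos: [0.5563, -0.0423, 0.2309]
ee_rot: [3.133, -0.04, -0.147]
wrist_force: [0.2, -0.1, -1.3]
width: 0.0183
t 25.68 units d [ 0.66 -6.24  0.61] rz -1.69 yaw -8.4 w 0.0183 F [ 0.2  -0.15 -1.29]
```

```bash

python3 -m inch '[{"grip":0,"dx":0.1,"dy":-0.9,"dz":0,"rx":0,"ry":-0.2,"rz":0},{"grip":0,"dx":0.1,"dy":-0.9,"dz":0,"rx":0,"ry":-0.2,"rz":0},{"grip":0,"dx":0.1,"dy":-0.9,"dz":0,"rx":0,"ry":0,"rz":0},{"grip":0,"dx":0.1,"dy":-0.9,"dz":0,"rx":0,"ry":0,"rz":0},{"grip":0,"dx":0.1,"dy":-0.9,"dz":0,"rx":0,"ry":0,"rz":0},{"grip":0,"dx":0.1,"dy":-0.8,"dz":0,"rx":0,"ry":0,"rz":0},{"grip":0,"dx":0.1,"dy":-0.6,"dz":0,"rx":0,"ry":0,"rz":0},{"grip":0,"dx":0,"dy":0,"dz":0,"rx":0,"ry":0,"rz":0}]'
python3 -c "
from h import *
y=np.radians(7.2);go(C[0]+.058*np.cos(y),C[1]+.058*np.sin(y),.2,0);print(robot.get_obs()['ee_rot'])
p=snap('scene');cv2.imwrite('pics/d1.png',cv2.resize(p['frame'][130:230,290:420,::-1],None,fx=6,fy=6,interpolation=cv2.INTER_CUBIC))
"
```

```text
time: 26.68
tool_pos: [0.5969, 0.1074, 0.2329]
ee_rot: [3.132, -0.009, -0.146]
wrist_force: [-0.2, -0.1, -0.4]
width: 0.0182
t 26.68 units d [-0.06 -0.08  1.31] rz -1.67 yaw -8.4 w 0.0182 F [-0.2  -0.15 -0.39]
[ 3.13231168 -0.00901165 -0.14585487]
```

View pics/d1.png

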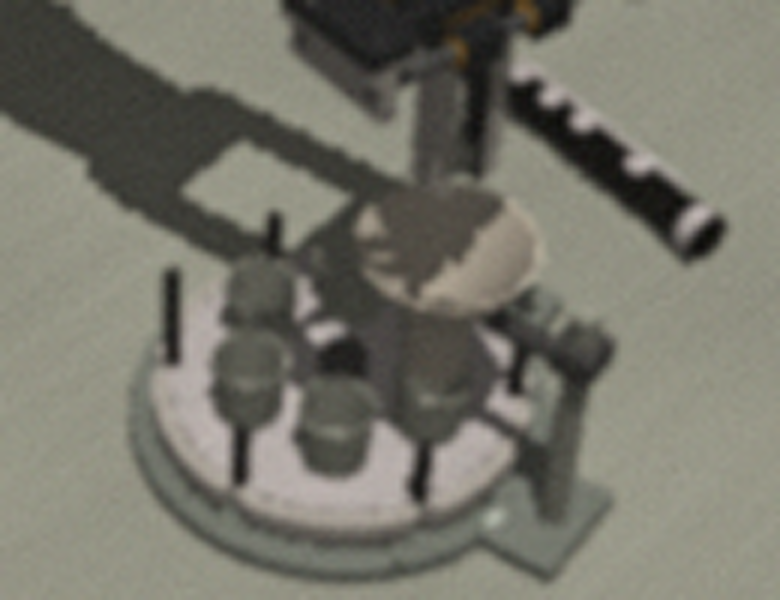

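Fingers hang over the funnel (mouth around (450,245) in the crop). Lower to about z = 0.20 and check.

```bash

python3 -m inch '[{"grip":0,"dx":-0.06,"dy":-0.08,"dz":0.6,"rx":0,"ry":0,"rz":0},{"grip":0,"dx":0,"dy":0,"dz":0.6,"rx":0,"ry":0,"rz":0},{"grip":0,"dx":0,"dy":0,"dz":0.1,"rx":0,"ry":0,"rz":0},{"grip":0,"dx":0,"dy":0,"dz":0,"rx":0,"ry":0,"rz":0}]'
python3 -c "
from h import *
y=np.radians(7.2);go(C[0]+.058*np.cos(y),C[1]+.058*np.sin(y),.2,0);print(robot.get_obs()['ee_rot'])
p=snap('scene');cv2.imwrite('pics/d2.png',cv2.resize(p['frame'][130:230,290:420,::-1],None,fx=6,fy=6,interpolation=cv2.INTER_CUBIC))
"
```

```text
time: 27.22
tool_pos: [0.5949, 0.1066, 0.1968]
ee_rot: [3.131, -0.007, -0.149]
wrist_force: [-0.1, -0.8, -0.9]
width: 0.0181
t 27.23 units d [ 0.03 -0.11 -0.13] rz -1.71 yaw -8.6 w 0.0181 F [-0.13 -0.79 -0.93]
[ 3.13060663 -0.00657904 -0.14934173]
```

View pics/d2.png

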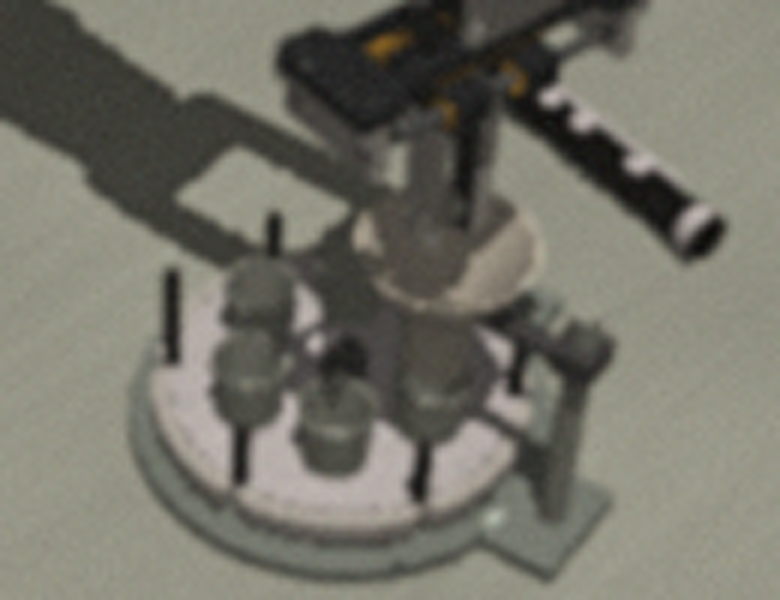

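```bash

python3 -m inch '[{"grip":0.45,"dx":0,"dy":-0.08,"dz":0,"rx":0,"ry":0,"rz":0},{"grip":0.45,"dx":0,"dy":0,"dz":0,"rx":0,"ry":0,"rz":0},{"grip":0.45,"dx":0,"dy":0,"dz":0,"rx":0,"ry":0,"rz":0},{"grip":0.45,"dx":0,"dy":0,"dz":0,"rx":0,"ry":0,"rz":0},{"grip":0.45,"dx":0,"dy":0,"dz":-0.5,"rx":0,"ry":0,"rz":0},{"grip":0.45,"dx":0,"dy":0,"dz":-1,"rx":0,"ry":0,"rz":0},{"grip":0.45,"dx":-0.5,"dy":0.5,"dz":-1,"rx":0,"ry":0,"rz":0},{"grip":0.45,"dx":-1,"dy":1,"dz":0,"rx":0,"ry":0,"rz":0},{"grip":0.45,"dx":-1,"dy":1,"dz":0,"rx":0,"ry":0,"rz":0},{"grip":0.45,"dx":-1,"dy":1,"dz":0,"rx":0,"ry":0,"rz":0},{"grip":0.45,"dx":-1,"dy":1,"dz":0,"rx":0,"ry":0,"rz":0},{"grip":0.45,"dx":-1,"dy":1,"dz":0,"rx":0,"ry":0,"rz":0}]'
python3 -m inch '[{"grip":0.45,"dx":-1,"dy":1,"dz":0,"rx":0,"ry":0,"rz":0},{"grip":0.45,"dx":-1,"dy":1,"dz":0,"rx":0,"ry":0,"rz":0},{"grip":0.45,"dx":-1,"dy":1,"dz":0,"rx":0,"ry":0,"rz":0},{"grip":0.45,"dx":-1,"dy":1,"dz":0,"rx":0,"ry":0,"rz":0},{"grip":0.45,"dx":0,"dy":0,"dz":0,"rx":0,"ry":0,"rz":0}]'
python3 -c "
from h import *
p=snap('scene','s5');overlay('s',p['frame'],p,*C,np.radians(7.2),np.radians(-120),(300,145,110,90),'os5',6)
cv2.imwrite('pics/e1.png',cv2.resize(p['frame'][130:230,290:420,::-1],None,fx=6,fy=6,interpolation=cv2.INTER_CUBIC))
q=snap('top','t5')
cv2.imwrite('pics/e2.png',cv2.resize(q['frame'][145:250,225:345,::-1],None,fx=5.5,fy=5.5,interpolation=cv2.INTER_CUBIC))
for x in(p,q): print([(np.round(v['pixel'],1),round(v['score'],2)) for v in spotter.place_of(x,'dent_ball_center')])
y=np.radians(7.2);X=[C[0]+.058*np.cos(y),C[1]+.058*np.sin(y),.047];print(proj(p,X),proj(q,X))
"
```

```text
time: 28.78
tool_pos: [0.4374, -0.0082, 0.2705]
ee_rot: [3.132, -0.02, -0.146]
wrist_force: [0.1, -0.7, -0.2]
width: 0.0423
time: 29.4
tool_pos: [0.3196, -0.0958, 0.2761]
ee_rot: [3.128, -0.032, -0.148]
wrist_force: [-1.2, -0.4, -0.1]
width: 0.0423
[]
[(array([352. , 240.1]), 0.54)]
[361.17318892 197.93827838] [286.16380707 185.86128211]
```

View pics/e1.png

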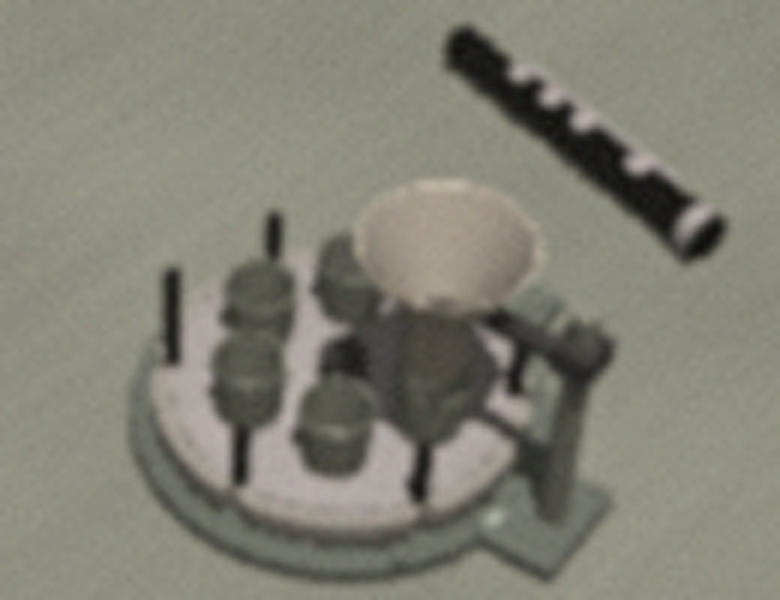

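View pics/e2.png

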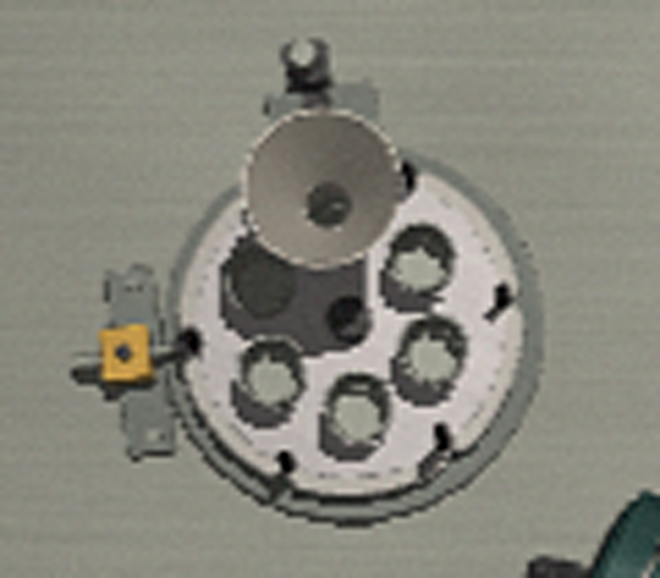

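View pics/s5.png

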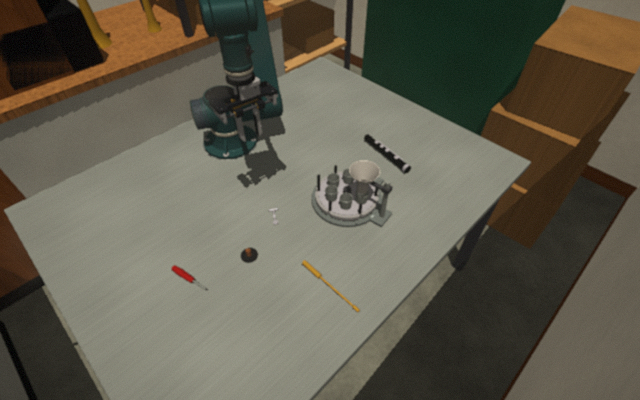

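View pics/t5.png

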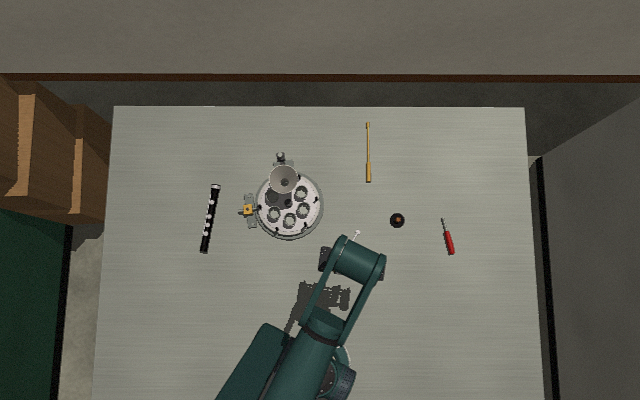

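```bash

python3 -c "
import cv2,numpy as np
a,b=[cv2.imread(f'pics/{n}.png')[168:200,268:302] for n in('t4','t5')]
cv2.imwrite('pics/cmp.png',cv2.resize(np.clip(np.hstack([a,b]).astype(float)*1.8,0,255).astype(np.uint8),None,fx=11,fy=11,interpolation=cv2.INTER_CUBIC))"
```

```text
(no output)
```

View pics/cmp.png

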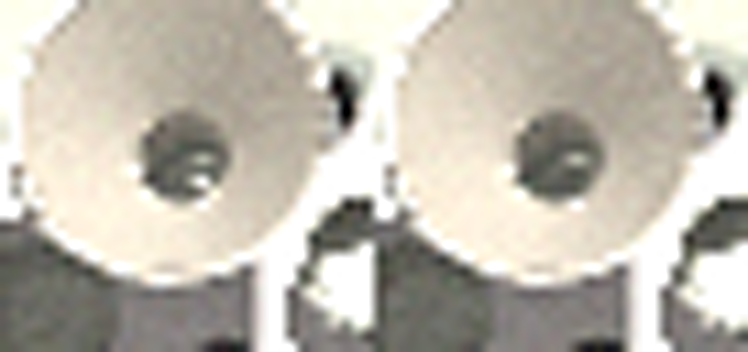

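```bash
python3 -m inch '[{"grip":0.45,"dx":0,"dy":0,"dz":0,"rx":0,"ry":0,"rz":0},{"grip":0.45,"dx":0,"dy":0,"dz":0,"rx":0,"ry":0,"rz":0},{"grip":0.45,"dx":0,"dy":0,"dz":0,"rx":0,"ry":0,"rz":0},{"grip":0.45,"dx":0,"dy":0,"dz":0,"rx":0,"ry":0,"rz":0}]'; python3 -c "
from h import *
robot.close_job()"
```

```text
time: 30.1
tool_pos: [0.3224, -0.0932, 0.2744]
ee_rot: [3.13, -0.027, -0.14]
wrist_force: [-0.1, 0.0, 0.8]
width: 0.0424
the job is handed in; nothing more can be done
```

I turned the carousel clockwise past two notches and into the third, let go, then dropped the ball through the funnel. The job is handed in at about 30 s of the 67 s; it gave no verdict.

- **Pushing force:** the highest tangential force I read at the wrist was about 9.5 N. I only read it at the end of each call, so a brief higher peak could have gone unseen.
- **Third cup clicked in:** the finger's force fell to about zero as it neared the notch, which I took as the snap. After I let go, the posts and cups matched a carousel angle of about -2.09 rad in both views. I could not read the plunger's travel directly.
- **Ball in the cup:** the top view shows a grey, shiny round shape in the spout's bore where the bright cup floor showed before. The peg is empty and the ball is nowhere else on the cart. This rests on that picture comparison, as the networks did not help: one found no ball, the other pointed at an unrelated spot.
- **Carousel and bystanders:** the last pictures show the carousel in the same place, and the bystanders look unmoved (I did not measure them). The gripper is open and clear of everything.

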